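Find the pitch of the spindle threads with comb leaves from a pried-open gauge case

TASK

Lever up the tight cover of the gauge case by putting the pry blade into the front notch under it, swing it open to at least upright and lay the blade back flat on the bench, clear of the case. Then try the pitch-comb leaves, teeth down along the thread, on each spindle that is there, and leave on each spindle the one leaf whose teeth seat fully, standing upright at about the middle of its thread. Leaves that fit none of them go back into the case standing on their teeth, the case stays open, and everything else on the bench is left alone.

Things in the scene. Friction and masses are not known exactly. Their poses are not given: they have to be found in the camera images.
- case: Wooden gauge case fixed to the bench, 120 (x) x 200 (y) x 64 mm high, walls 5, floor 6 mm. Origin under its centre; x points from the front wall to the hinge. Notch 38 mm wide, 49 to 64 mm high, in the middle of the front wall. The leaves stand inside along x, centred 12 mm behind the case's centre at y -52, 0, +52 mm.
- cover_edge (a point): Flat wooden cover of the case, 6 mm thick, 202 mm wide, underside 64 mm above the bench when shut; reaches 124 mm from the hinge to its front edge, which stands only about 3 mm proud of the front wall. Point: middle of the front edge.
- cover (a joint): Cover hinge, rad: 0 shut, grows as the front edge rises, stop at 1.9. Axis along the case's y, 61.5 mm behind its centre, 67 mm above the bench. Stiff: the cover stays where it is left; about 1.5 N lifts it at the front edge.
- pry_grip (a point): Flat pry blade, 0.11 kg: wooden handle 95 x 24 x 22 mm, continued by a steel blade 90 mm long, 16 wide, 4 thick. Point: where to hold it, in the handle 30 mm behind its front end, at mid height (11 mm above the bench when lying). x points to the blade tip, 120 mm ahead and level with this point.
- pry_blade: The pry blade as a whole; origin under the front end of its handle, x to the blade tip.
- leaf_a_mid (a point): Comb leaf, upright plate 72 mm long (x), 18 thick (y), 52 tall (z up), 0.12 kg; lower half steel with square teeth down, upper 26 mm wooden grip. Point: its centre, 26 mm above the tooth tips. Tooth pitch 10, 13 or 16 mm, another for each leaf; the letter does not tell which.
- leaf_b_mid (a point): Comb leaf, upright plate 72 mm long (x), 18 thick (y), 52 tall (z up), 0.12 kg; lower half steel with square teeth down, upper 26 mm wooden grip. Point: its centre, 26 mm above the tooth tips. 5 or 7 teeth, 6 mm long, 0.28 of the pitch wide, one at mid-length; the two ends are alike.
- leaf_c_mid (a point): Comb leaf, upright plate 72 mm long (x), 18 thick (y), 52 tall (z up), 0.12 kg; lower half steel with square teeth down, upper 26 mm wooden grip. Point: its centre, 26 mm above the tooth tips. It stands by itself on its teeth, on a flat floor or on a thread.
- spindle_1_top (a point): Threaded steel spindle in a loose wooden cradle 150 x 64 mm, 1.6 kg; absent in some runs. Point: on top of the thread at mid-length, at crest level (59.5 mm above bench), over the middle of a groove; x along the thread, z up. Pitch 10, 13 or 16 mm, another for each spindle; the number does not tell which.
- spindle_2_top (a point): Threaded steel spindle in a loose wooden cradle 150 x 64 mm, 1.6 kg; absent in some runs. Point: on top of the thread at mid-length, at crest level (59.5 mm above bench), over the middle of a groove; x along the thread, z up. Ring-like ridges 44 mm across, 7 mm deep, from -58 to +58 mm along x, 0.28 of the pitch wide.
- spindle_3_top (a point): Threaded steel spindle in a loose wooden cradle 150 x 64 mm, 1.6 kg; absent in some runs. Point: on top of the thread at mid-length, at crest level (59.5 mm above bench), over the middle of a groove; x along the thread, z up. A fitting leaf sits with its centre 20 mm above the point (play 2.2 mm or more each way along x); any other rides on the crests, centre 26 mm above it.
- jar: Bystander: glass jam jar, 69 mm across, 80 mm high; origin under its centre.
- sander: Bystander: cork sanding block 112 x 64 x 32 mm; origin under its centre.
- brush: Bystander: thin paint brush, 207 mm long, lying; origin at its middle on the bench.
There are look-alikes about, which are no part of the job. Leave any orange look-alike of the part that bears spindle_2_top alone.

How it is judged:
By the outcome, as a careful person would: the job done as asked, in the order asked, and still so for the second after the job is handed in, with the robot touching nothing.
Of spindle_1, spindle_2, spindle_3 only 2 to 3 are there at a start; the rules pass over those that are not, and their reading is None.
At some moment in a run one of pry_blade, spindle_1, spindle_2, spindle_3 may be knocked a few centimetres aside while the robot is not near it.
It also fails if it takes over 210 s, if anything falls off the work surface, if the arm or the gripper's body presses on something with over 40 N, if the wrist force passes 120 N, or if a joint passes its speed limit or range.

ROBOT

A 6-joint arm with a two-finger parallel gripper is mounted at the origin on a cart in front of the work surface, level with it; the furniture and walls round the work are solid. World frame = base frame: x ahead of the robot, y to its left, z up, the work surface at z = 0. Lengths are in mm, angles in rad, forces in N, time in s.
With the tool pointing down it reaches from about 350 to 975 mm from the base axis. Payload 4.9 kg.
Tool frame: the origin (TCP) lies on the centre line of the jaws, within the pads' length; the fingertips stand 19 mm ahead of it and the grasp point (between the pads) is the TCP; y points along the fingers, x is the direction in which the jaws open and shut, and the axes are right-handed (so a half turn about y gives the same grasp; the last joint's range is limited). The gripper opens to 85 mm and grips with 20 to 120 N. Pads are 22 mm wide; open, the fingers measure 114 mm over their backs; the gripper's body (76 mm by 85 mm) begins 54 mm behind the grasp point. The pads swing forward as they close: fully open they stand 13 mm farther back than shut.
Start: joints at [-0.119, 0.053, 1.613, -0, 1.476, -0.119], TCP at [624.981, 0.003, 250.304] pointing down, gripper open.
Joint ranges: [-3.01, 3.01], [-1.01, 2.22], [0.06, 2.58], [-1.02, 4.17], [0.09, 2.62], [-3.14, 3.14]. Speed limits (rad/s): [2.57, 2.57, 3.14, 3.14, 3.14, 3.14].

INTERFACE

Orientations are given as a unit quaternion [w, x, y, z].
In Python, from workcell import bot gives the robot as it stands.
- The arm moves only by the tool carry_out, never from a script. Its argument "motion" is a list that holds one entry, the list of rows, each a list of 5 numbers: the shift along the tool's x, y, z in m, then the turn about the tool's y in rad, then the finger opening in m, from 0 to 0.0854. A call has 1 to 8 rows; each row is the pose to reach, as a shift and turn from the pose measured when the call began, along the tool's axes at that moment; what a row does not reach only later rows make up. A row lasts 1/10 s, in which the tool goes at most 50 mm and 8.59 degrees, less where a joint would pass 70% of its speed; a pose out of reach is approached as far as the arm can. A call with a gripper value outside its range is refused whole. The fingers move at their own pace and stop on an object; the grip force is fixed at half the most. Time passes only in rows, so rows that repeat a pose let the fingers close. It gives the time, the measured TCP pose, the force and the opening at its end, in the units of the state.
- bot.state(): the state, without advancing time (a new reading comes with each control period).
- bot.read_camera(name): name is "scene" or "top" or "wrist"; returns a dict with "pixels" (384x512x3 uint8, red, green, blue), "z_map" (384x512 float32, mm along the optical axis (not along the pixel's ray), 0 where there is no reading), "fx", "fy", "cx", "cy" (pixels), "distortion" ([k1, k2, p1, p2, k3] as OpenCV has them; the pictures are not rectified), "world_from_camera" (4x4, takes a point from camera to world coordinates). Camera axes: x right, y up, looking along -z (the intrinsics and any distortion apply to the point x, -y, -z); pixel columns grow to the right and rows downward; lengths in mm; the calibration is good to about 2 mm. A picture is of the moment at which its call begins.
- bot.sign_off(): hands the job in, once; it reports no verdict.
The state is a dict: "t": time; "joints": joint angles; "joint_velocities": joint speeds; "joint_torque": joint torques, N m; "position": TCP position; "ee_rot": TCP orientation; "wrist_force": force on the tool from outside, world axes, zero at the start; "torque": the same for the moment, N m; "gripper_width": finger opening in mm.
Only numpy, scipy, OpenCV 4.12 (cv2) and the standard library are available. Lean on these libraries where they do the work, as an engineer would, in place of code of your own. Each camera call takes 0.05 s, during which the arm holds its last target.

## Working session

There is one attempt and no reset: what is moved stays moved. The work goes in short steps, Python scripts to look and compute and a tool call to move; the robot and the scene stay as the last step left them, time stands still between calls to the robot, and variables do not carry over. Pictures are saved under pics/ and viewed, and the job is handed in when it is done.

Besides the shell and the picture viewer there is one more tool, called after "Emit:" as a command line: name --argument value ..., lists and objects as JSON in quotes. carry_out: Moves the arm, as the interface text tells. Its arguments: {"type":"object","properties":{"motion":{"type":"array","items":{"type":"array","items":{"type":"array","items":{"type":"number"}}}}},"required":["motion"]}

```bash
ls; mkdir -p pics; python3 - <<'E'
from workcell import bot
import cv2,numpy as np
print(bot.state())
for n in ["scene","top","wrist"]:
    c=bot.read_camera(n)
    cv2.imwrite(f"pics/{n}0.png",cv2.resize(c["pixels"][:,:,::-1],None,fx=1.5,fy=1.5,interpolation=cv2.INTER_CUBIC))
    print(n,c["fx"],c["fy"],c["cx"],c["cy"],c["distortion"],np.round(c["world_from_camera"],3).tolist(), (c["z_map"]>0).mean())
E
```

```text
pics
{'t': 0.0, 'joints': array([-1.18980394e-01,  5.33500594e-02,  1.61433078e+00, -3.40291899e-05,
        1.47597805e+00, -1.19011272e-01]), 'joint_velocities': array([-0.00104736, -0.00074551,  0.00162233,  0.00039737, -0.00096138,
       -0.00059751]), 'joint_torque': array([ 2.70554956e-04, -3.93670499e+01, -3.70175600e+01, -1.62778279e-04,
        6.93513779e-03, -6.06393527e-06]), 'position': array([6.24405188e+02, 7.48892662e-02, 2.49045217e+02]), 'ee_rot': array([ 0.70718124, -0.70703157,  0.00071471,  0.00073885]), 'wrist_force': array([0.97910365, 0.35191117, 0.29394123]), 'torque': array([-0.0130518 ,  0.00230247, -0.01006713]), 'gripper_width': 84.96075573948079}
scene 366.86216880248213 366.86216880248213 260.6702538630709 193.69274809040112 [0.02774945 0.         0.         0.         0.        ] [[-0.872, 0.284, -0.399, 27.745], [-0.49, -0.509, 0.708, 1023.868], [-0.002, 0.813, 0.583, 873.899], [0.0, 0.0, 0.0, 1.0]] 0.9156392415364584
top 407.3384236598955 407.3384236598955 255.61882852655614 191.85356605508275 [0.01216667 0.         0.         0.         0.        ] [[0.002, 0.983, -0.184, 335.089], [-1.0, -0.0, -0.01, 14.848], [-0.01, 0.184, 0.983, 1518.399], [0.0, 0.0, 0.0, 1.0]] 0.9959564208984375
wrist 308.8942787674719 308.8942787674719 254.56770632536845 191.1066549051819 [-0.01460189  0.          0.          0.          0.        ] [[1.0, -0.001, 0.002, 626.158], [0.001, 0.962, 0.273, 68.6], [-0.002, -0.273, 0.962, 373.471], [0.0, 0.0, 0.0, 1.0]] 0.9959615071614584
```

View pics/scene0.png

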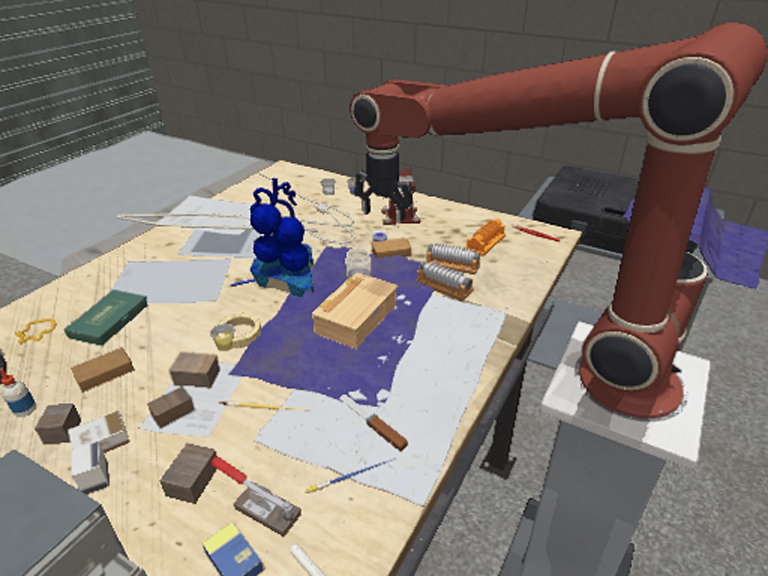

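View pics/top0.png

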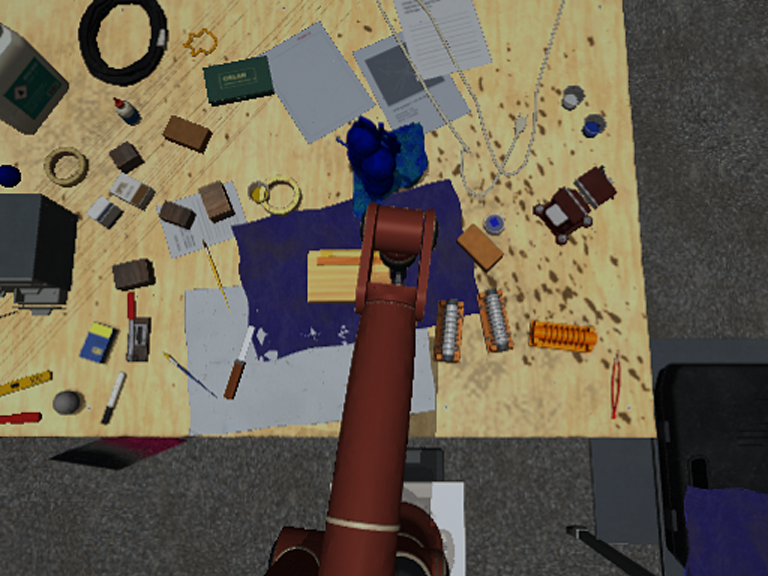

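View pics/wrist0.png

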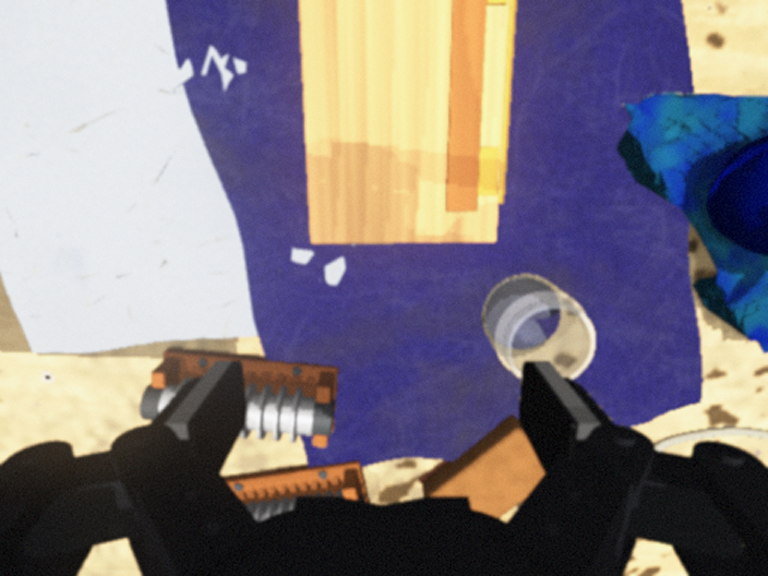

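```bash
cat > h.py <<'E'
from workcell import bot
import cv2,numpy as np
def cam(n):
    c=bot.read_camera(n); c["K"]=np.array([[c["fx"],0,c["cx"]],[0,c["fy"],c["cy"]],[0,0,1.]]); c["D"]=np.array(c["distortion"]); c["T"]=np.array(c["world_from_camera"]); c["name"]=n
    return c
def rays(c,uv):
    p=cv2.undistortPoints(np.asarray(uv,float).reshape(-1,1,2),c["K"],c["D"]).reshape(-1,2)
    d=np.c_[p[:,0],-p[:,1],-np.ones(len(p))]   # unit depth
    return d
def onplane(c,uv,z):
    d=rays(c,uv)@c["T"][:3,:3].T; o=c["T"][:3,3]
    return o+d*((z-o[2])/d[:,2])[:,None]
def xyz(c):
    h,w=c["z_map"].shape
    u,v=np.meshgrid(np.arange(w),np.arange(h))
    d=rays(c,np.c_[u.ravel(),v.ravel()])*c["z_map"].reshape(-1,1)
    P=d@c["T"][:3,:3].T+c["T"][:3,3]
    P[c["z_map"].ravel()==0]=np.nan
    return P.reshape(h,w,3)
def proj(c,P):
    P=np.asarray(P,float).reshape(-1,3)
    q=(P-c["T"][:3,3])@c["T"][:3,:3]; q=q*[1,-1,-1]
    return cv2.projectPoints(q,np.zeros(3),np.zeros(3),c["K"],c["D"])[0].reshape(-1,2)
def save(c,f,roi=None,s=3,pts=None):
    im=c["pixels"][:,:,::-1].copy(); 
    x0,y0,x1,y1=roi or (0,0,512,384)
    o=cv2.resize(im[y0:y1,x0:x1],None,fx=s,fy=s,interpolation=cv2.INTER_CUBIC)
    if pts is not None:
        for p in proj(c,pts): cv2.circle(o,(int((p[0]-x0+.5)*s),int((p[1]-y0+.5)*s)),3,(0,0,255),1)
    cv2.imwrite("pics/"+f,o)
def R(q):
    from scipy.spatial.transform import Rotation as Ro
    return Ro.from_quat([q[1],q[2],q[3],q[0]]).as_matrix()
def st():
    s=bot.state(); r=R(s["ee_rot"])
    print("t %.2f pos %s toolx %s w %.1f F %s"%(s["t"],np.round(s["position"],1),np.round(r[:,0],3),s["gripper_width"],np.round(s["wrist_force"],1)))
    return s,r
E
python3 - <<'E'
from h import *
c=cam("top"); P=xyz(c); np.save("top.npy",P)
save(c,"t1.png",(190,130,450,270),3)
save(c,"t2.png",(100,210,300,290),4)
H=P[...,2].copy(); H=np.clip(H,-10,150)/160*255+10
o=cv2.applyColorMap(np.nan_to_num(H).astype(np.uint8),cv2.COLORMAP_JET)[130:270,100:450]
cv2.imwrite("pics/td.png",cv2.resize(o,None,fx=2.2,fy=2.2,interpolation=cv2.INTER_NEAREST))
c=cam("scene");Q=xyz(c); save(c,"s1.png",(190,140,360,260),4); save(c,"s2.png",(140,240,300,340),4)
E
```

```text
(no output)
```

View pics/t1.png

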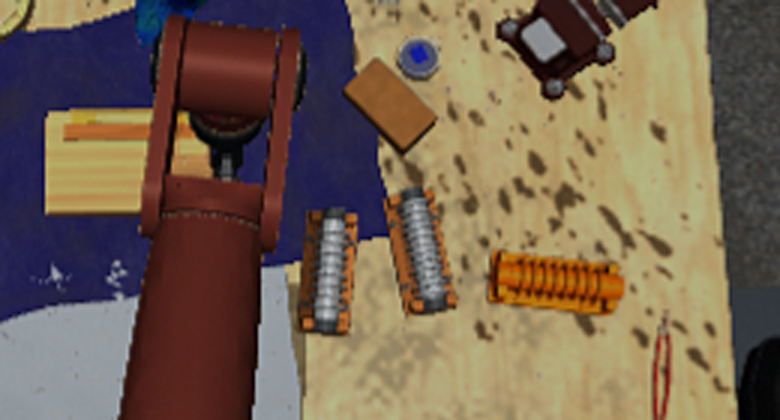

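View pics/td.png

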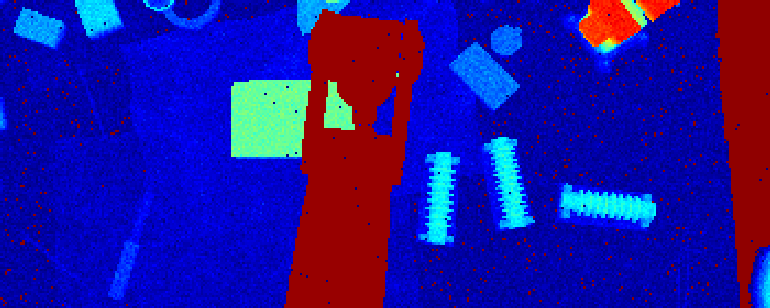

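View pics/s1.png

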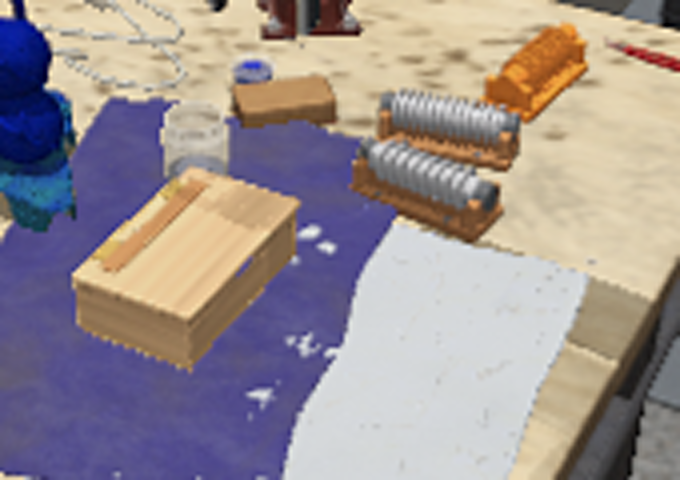

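View pics/s2.png

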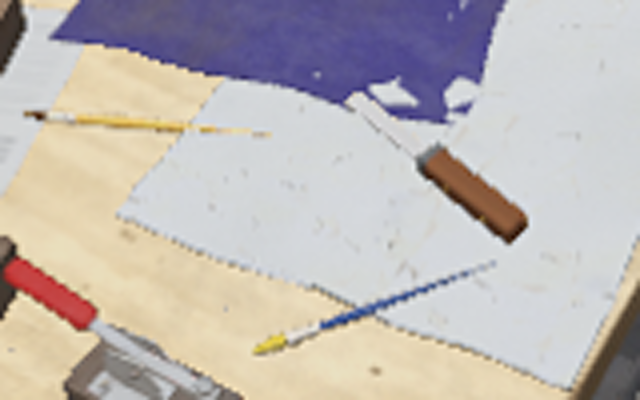

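View pics/t2.png

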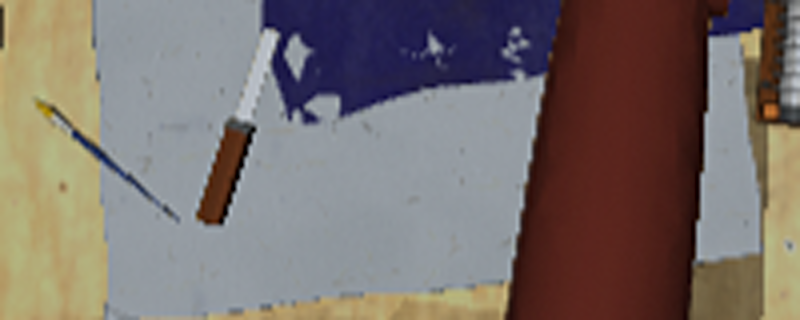

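```bash
cat >> h.py <<'E'
def rect(P,z0,z1,x,y):
    m=(P[...,2]>z0)&(P[...,2]<z1)&(P[...,0]>x[0])&(P[...,0]<x[1])&(P[...,1]>y[0])&(P[...,1]<y[1])
    q=P[m]; r=cv2.minAreaRect(q[:,:2].astype(np.float32)); return q,r
E
python3 - <<'E'
from h import *
t=cam("top");P=xyz(t)
s=cam("scene");Q=xyz(s)
for nm,A in(("top",P),("scene",Q)):
  print(nm,"table z",np.nanmedian(A[(A[...,0]>300)&(A[...,0]<450)&(A[...,1]>150)&(A[...,1]<200)][:,2]))
  for lab,z,x,y in (("cover",(60,80),(420,800),(-100,300)),("sp1",(40,75),(350,620),(-270,-110)),("orange",(40,75),(350,620),(-500,-290)),("hand",(12,35),(250,520),(230,420)),("blade",(7,18),(380,560),(200,420))):
    try:
        q,r=rect(A,*[z,x,y][0],x,y); print(lab,len(q),np.round(q.min(0)),np.round(q.max(0)),np.round(np.median(q[:,2]),1),[np.round(v,1) for v in r])
    except Exception as e: print(lab,e)
E
```

```text
top table z 3.703047610120734
cover 1365 [575. -60.  61.] [712. 215.  79.] 70.2 [array([642.1,  75.8]), array([130.2, 277.6]), np.float64(2.2)]
sp1 760 [ 434. -269.   40.] [ 610. -110.   69.] 51.0 [array([ 522.5, -185.3]), array([161.9, 165.1]), np.float64(6.9)]
orange 422 [ 464. -480.   40.] [ 530. -330.   67.] 50.7 [array([ 496.6, -405.4]), array([150.9,  52.6]), np.float64(83.6)]
hand 311 [272. 232.  12.] [518. 419.  29.] 17.9 [array([395.6, 324. ]), array([245.9, 186.5]), np.float64(0.7)]
blade 1044 [382. 200.   7.] [560. 420.  18.] 9.2 [array([471. , 309.7]), array([178.1, 219.6]), np.float64(0.1)]
scene table z 3.1605227113551564
cover 1306 [576. -87.  60.] [774. 221.  79.] 70.2 [array([654.1,  62.9]), array([168. , 337.5]), np.float64(15.3)]
sp1 405 [ 435. -265.   40.] [ 610. -110.   62.] 50.9 [array([ 522.5, -178.5]), array([149.7, 168.3]), np.float64(12.7)]
orange 162 [ 462. -474.   40.] [ 524. -321.   64.] 51.6 [array([ 493.2, -398.1]), array([153. ,  42.4]), np.float64(81.4)]
hand 333 [344. 268.  12.] [519. 420.  28.] 20.3 [array([447.6, 371.7]), array([ 94.2, 214.5]), np.float64(47.6)]
blade 1071 [380. 200.   7.] [560. 420.  18.] 8.5 [array([470. , 309.9]), array([179.7, 220.1]), np.float64(0.1)]
```

```bash
python3 - <<'E'
from h import *
t=cam("top")
print(onplane(t,[(160,241),(152.5,264.5)],22).round(1), onplane(t,[(167.2,217.8)],13).round(1))
im=t["pixels"].astype(int)
r,g,b=im[...,0],im[...,1],im[...,2]
m=((r-b)>40)&(r<170)&(r>60)
mm=np.zeros_like(m);mm[235:272,145:168]=m[235:272,145:168]
v,u=np.nonzero(mm);W=onplane(t,np.c_[u,v],22)
print(len(u),[np.round(a,1) for a in cv2.minAreaRect(W[:,:2].astype(np.float32))])
s=cam("scene")
im=s["pixels"].astype(int); r,g,b=im[...,0],im[...,1],im[...,2]
m=((r-b)>40)&(r<190)&(r>60)
mm=np.zeros_like(m);mm[270:305,240:275]=m[270:305,240:275]
v,u=np.nonzero(mm);W=onplane(s,np.c_[u,v],15)
print(len(u),[np.round(a,1) for a in cv2.minAreaRect(W[:,:2].astype(np.float32))])
E
```

```text
[[432.3 379.4  22. ]
 [347.7 402.7  22. ]] [[518.8 358.6  13. ]]
136 [array([386.3, 395.7]), array([19.9, 84.5]), np.float64(73.9)]
224 [array([387.4, 401.3]), array([27.1, 95.9]), np.float64(73.0)]
```

Emit:
carry_out --motion '[[[-0.22,0.0,0.39,-1.29,0.06],[-0.22,0.0,0.39,-1.29,0.06],[-0.22,0.0,0.39,-1.29,0.06],[-0.22,0.0,0.39,-1.29,0.06],[-0.22,0.0,0.39,-1.29,0.06],[-0.22,0.0,0.39,-1.29,0.06],[-0.22,0.0,0.39,-1.29,0.06],[-0.22,0.0,0.39,-1.29,0.06]]]'

```text
t: 1.25
position: [427.2, 349.9, 250.6]
ee_rot: [0.582, -0.582, -0.401, 0.401]
wrist_force: [0.3, -0.1, -0.7]
gripper_width: 60.1
```

```bash
python3 - <<'E'
from h import *
s,r=st()
c=cam("wrist"); save(c,"w1.png",None,1.5); 
t=cam("top"); save(t,"t3.png",(190,130,450,270),3)
P=xyz(t)
A=P
for lab,z,x,y in (("cover",(64,78),(540,730),(-100,220)),):
    q,rr=rect(A,*z,x,y); print(lab,len(q),[np.round(v,1) for v in rr])
s_=cam("scene"); save(s_,"s3.png",(190,140,360,260),4)
E
```

```text
t 1.25 pos [427.2 349.9 250.6] toolx [0.357 0.934 0.001] w 60.1 F [ 0.3 -0.1 -0.7]
cover 1862 [array([645.7,  62.2]), array([141.8, 312.9]), np.float64(6.7)]
```

View pics/w1.png

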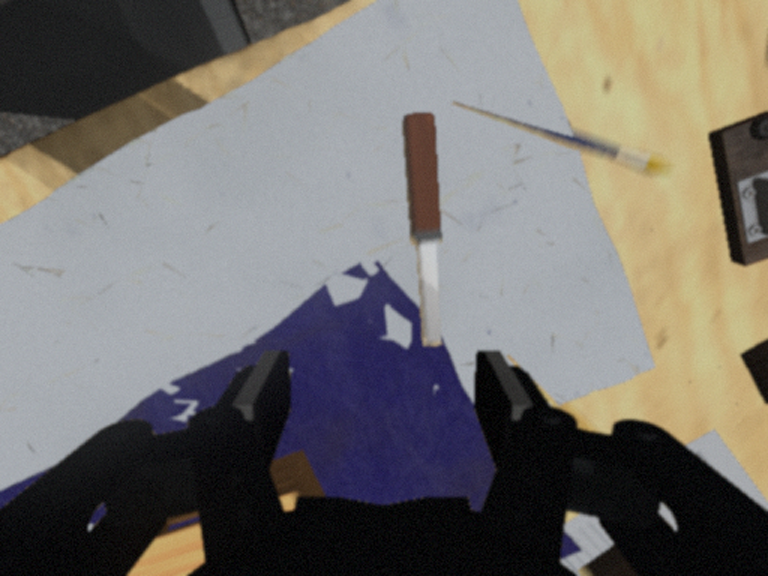

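View pics/t3.png

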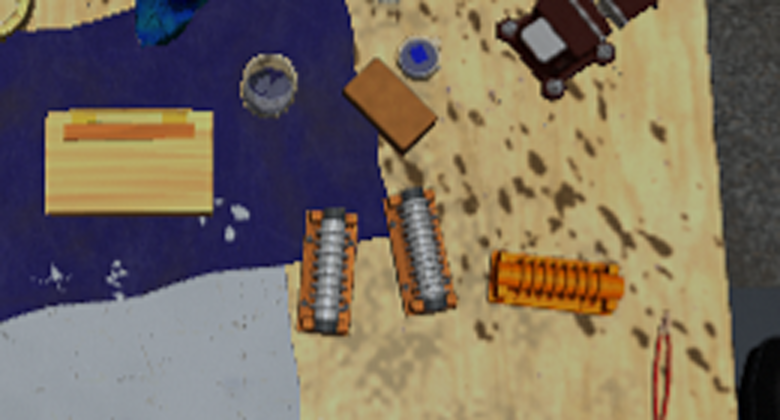

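```bash
python3 - <<'E'
from h import *
c=cam("wrist");im=c["pixels"].astype(int); r,g,b=im[...,0],im[...,1],im[...,2]
m=((r-b)>25)&(r<150)&(r>40)
mm=np.zeros_like(m);mm[70:165,260:300]=m[70:165,260:300]
v,u=np.nonzero(mm);W=onplane(c,np.c_[u,v],22)
print(len(u),[np.round(a,1) for a in cv2.minAreaRect(W[:,:2].astype(np.float32))])
print("front,back,tip",onplane(c,[(284.5,155),(279.5,75.5)],22).round(1),onplane(c,[(287.5,229.5)],13).round(1))
t=cam("top")
im=t["pixels"].astype(int); r,g,b=im[...,0],im[...,1],im[...,2]
m=((r-b)>20)&(r>100)
mm=np.zeros_like(m);mm[160:206,195:268]=m[160:206,195:268]
mm=cv2.morphologyEx(mm.astype(np.uint8),cv2.MORPH_OPEN,np.ones((3,3)))
n,l,s,ct=cv2.connectedComponentsWithStats(mm); k=1+np.argmax(s[1:,4]); print(s[k])
v,u=np.nonzero(l==k)
W=onplane(t,np.c_[u,v],70)
print([np.round(a,1) for a in cv2.minAreaRect(W[:,:2].astype(np.float32))])
E
```

```text
1485 [array([387.9, 396.8]), array([21. , 86.7]), np.float64(74.1)]
front,back,tip [[428.9 386.4  22. ]
 [345.9 410.   22. ]] [[521.1 358.7  13. ]]
[ 205  166   56   35 1943]
[array([639.6, 113.9]), array([201.3, 126.3]), np.float64(90.0)]
```

```bash
cat >> h.py <<'E'
def go(x,y,z,yaw):
    """yaw of tool x in deg, world. prints shift (m), turn"""
    s,r=st(); d=r.T@(np.array([x,y,z])-s["position"])/1000
    y0=np.degrees(np.arctan2(r[1,0],r[0,0])); t=-np.radians((yaw-y0+180)%360-180)
    print("yaw0 %.2f shift %s turn %.4f rows %.1f"%(y0,np.round(d,4),t,max(np.linalg.norm(d)/.05,abs(t)/.15)))
E
python3 -c "
from h import *
go(404.5,392,80,73.8);go(404.5,392,22,73.8)"
```

```text
t 1.50 pos [428.5 348.2 250.3] toolx [ 0.363  0.932 -0.   ] w 60.1 F [ 1.2 -0.9  0.4]
yaw0 68.74 shift [0.0321 0.1703 0.0383] turn -0.0884 rows 3.5
t 1.50 pos [428.5 348.2 250.3] toolx [ 0.363  0.932 -0.   ] w 60.1 F [ 1.2 -0.9  0.4]
yaw0 68.74 shift [0.0321 0.2283 0.0383] turn -0.0884 rows 4.7
```

Emit:
carry_out --motion '[[[0.032,0.15,0.038,-0.088,0.06],[0.032,0.15,0.038,-0.088,0.06],[0.032,0.17,0.038,-0.088,0.06],[0.032,0.17,0.038,-0.088,0.06],[0.032,0.17,0.038,-0.088,0.06],[0.032,0.17,0.038,-0.088,0.06]]]'

```text
t: 2.1
position: [405.9, 390.8, 80.7]
ee_rot: [-0.566, 0.566, 0.424, -0.424]
wrist_force: [0.4, -0.5, 0.6]
gripper_width: 59.8
```

```bash
python3 -c "
from h import *
go(404.5,392,23,73.8)
c=cam('wrist');save(c,'w2.png',None,1.5,[[404.5,392,22]])"
```

```text
t 2.10 pos [405.9 390.8  80.7] toolx [ 0.281  0.96  -0.001] w 59.8 F [ 0.4 -0.5  0.6]
yaw0 73.65 shift [0.0007 0.0577 0.0017] turn -0.0026 rows 1.2
```

View pics/w2.png

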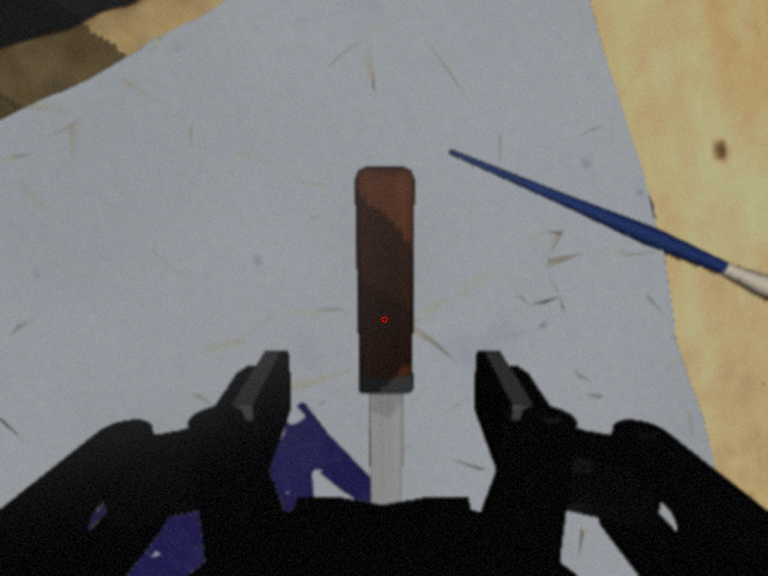

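Emit:
carry_out --motion '[[[0.0005,0.035,0.0015,0,0.06],[0.0005,0.057,0.0015,0,0.06],[0.0005,0.057,0.0015,0,0.06],[0.0005,0.057,0.0015,0,0.0],[0.0005,0.057,0.0015,0,0.0],[0.0005,0.057,0.0015,0,0.0],[0.0005,0.057,0.0015,0,0.0],[0.0005,0.057,0.0015,0,0.0]]]'

```text
t: 2.95
position: [407.6, 393.9, 28.3]
ee_rot: [-0.566, 0.566, 0.427, -0.421]
wrist_force: [-0.4, -0.1, 6.6]
gripper_width: 22.4
```

Emit:
carry_out --motion '[[[0,0,0,0,0.0],[0,0,0,0,0.0]]]'

```text
t: 3.15
position: [408.1, 394.3, 29.2]
ee_rot: [-0.566, 0.566, 0.427, -0.42]
wrist_force: [0.4, -0.5, -1.2]
gripper_width: 22.0
```

```bash
python3 -c "
from h import *
st();c=cam('wrist');save(c,'w3.png',None,1.5,[[404.5,392,22]]);st()"
```

```text
t 3.15 pos [408.1 394.3  29.2] toolx [0.281 0.96  0.007] w 22.0 F [ 0.4 -0.5 -1.2]
t 3.20 pos [407.7 394.   28.7] toolx [0.281 0.96  0.006] w 22.5 F [ 0.3 -0.6 -0.9]
```

View pics/w3.png

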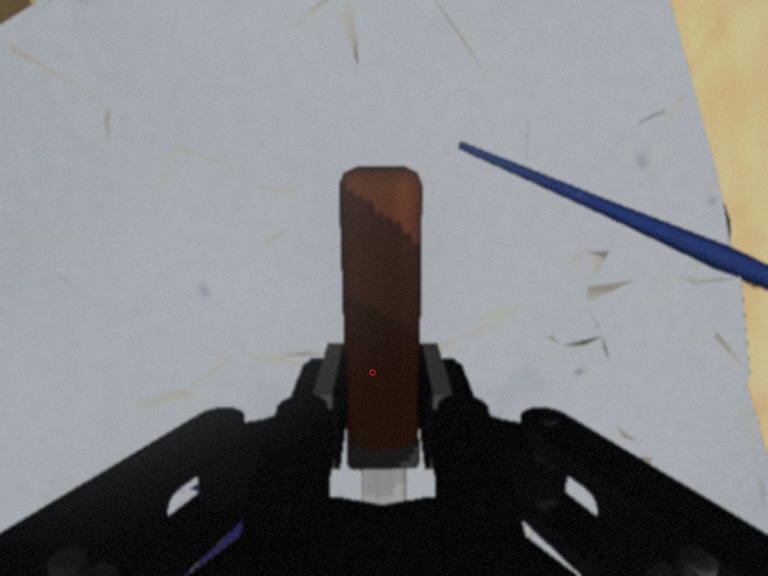

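Emit:
carry_out --motion '[[[0,-0.05,0,0,0.0],[0,-0.1,0,0,0.0],[0,-0.1,0,0,0.0]]]'

```text
t: 3.5
position: [410.9, 396.6, 137.1]
ee_rot: [-0.566, 0.566, 0.432, -0.416]
wrist_force: [1.8, 0.8, 0.9]
gripper_width: 22.4
```

```bash
python3 -c "
from h import *
go(440,114,128,90);c=cam('wrist');save(c,'w4.png',None,1.5);c=cam('scene');save(c,'s4.png',(220,200,320,320),5)"
```

```text
t 3.50 pos [410.9 396.6 137.1] toolx [0.281 0.96  0.018] w 22.4 F [1.8 0.8 0.9]
yaw0 73.68 shift [-0.2632  0.006  -0.1073] turn -0.2848 rows 5.7
```

View pics/w4.png

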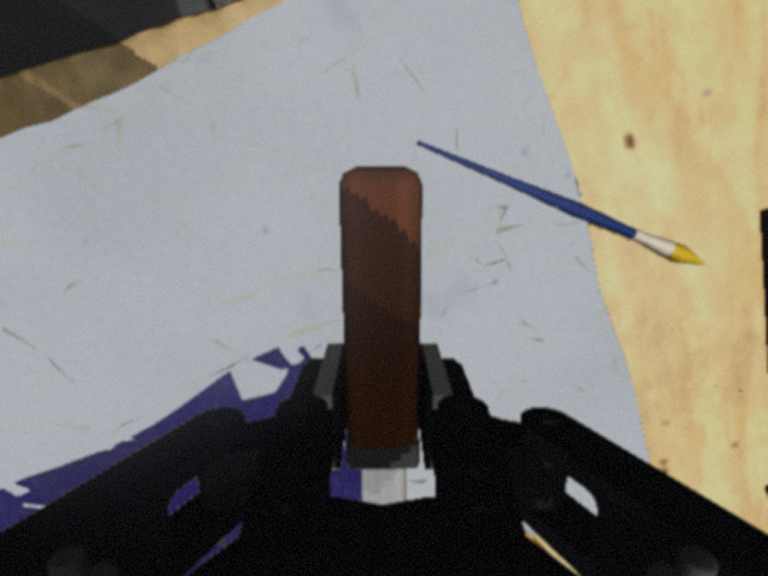

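View pics/s4.png

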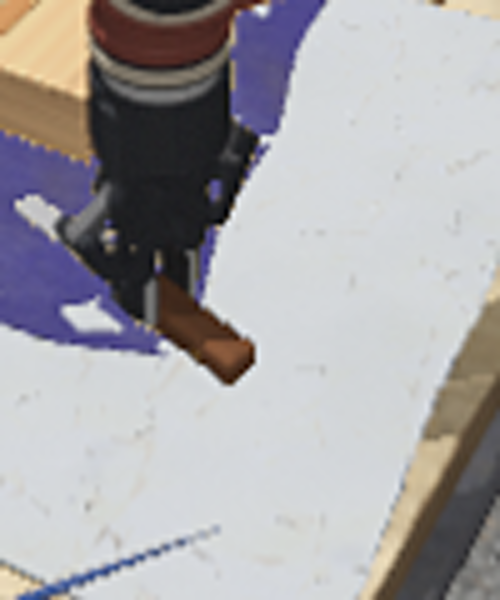

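Emit:
carry_out --motion '[[[-0.1,0.005,-0.05,-0.1,0.0],[-0.263,0.005,-0.107,-0.285,0.0],[-0.263,0.005,-0.107,-0.285,0.0],[-0.263,0.005,-0.107,-0.285,0.0],[-0.263,0.005,-0.107,-0.285,0.0],[-0.263,0.005,-0.107,-0.285,0.0],[-0.263,0.005,-0.107,-0.285,0.0],[-0.263,0.005,-0.107,-0.285,0.0]]]'

```text
t: 4.4
position: [435.2, 111.0, 121.9]
ee_rot: [-0.501, 0.501, 0.503, -0.496]
wrist_force: [0.0, -0.2, -0.9]
gripper_width: 22.1
```

```bash
python3 -c "
from h import *
s,r=st();print(r.round(4));t=cam('top');save(t,'t5.png',(180,150,300,270),5);c=cam('scene');save(c,'s5.png',(180,160,330,280),5)
s,r=st();print(r.round(4))"
```

```text
t 4.40 pos [435.2 111.  121.9] toolx [0.002 1.    0.007] w 22.1 F [ 0.  -0.2 -0.9]
[[ 0.0023  0.0067 -1.    ]
 [ 1.      0.0065  0.0024]
 [ 0.0066 -1.     -0.0066]]
t 4.50 pos [435.6 112.3 122.6] toolx [-0.001  1.     0.007] w 22.4 F [ 0.6  0.7 -0.9]
[[-7.000e-04  7.800e-03 -1.000e+00]
 [ 1.000e+00  6.600e-03 -6.000e-04]
 [ 6.600e-03 -9.999e-01 -7.800e-03]]
```

View pics/t5.png

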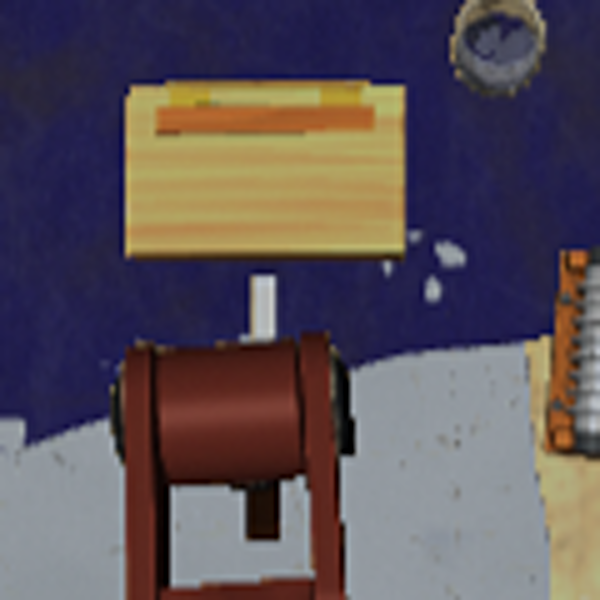

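View pics/s5.png

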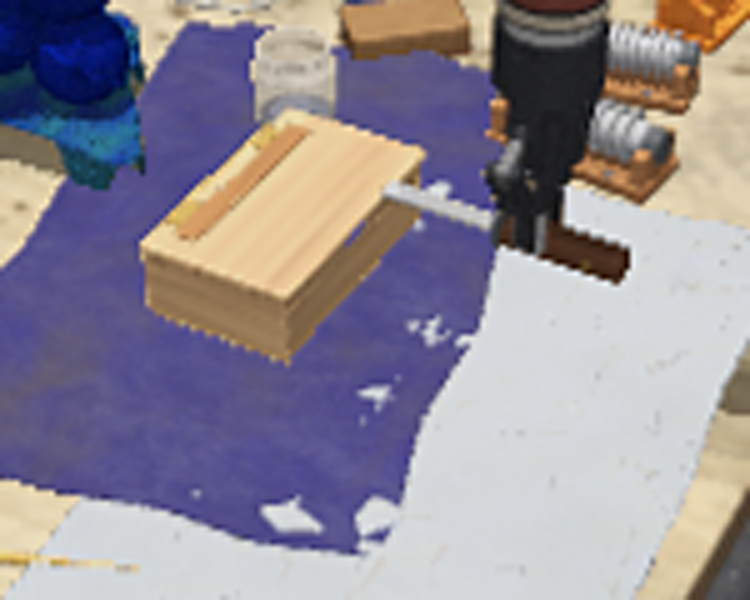

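```bash
cat >> h.py <<'E'
def tri(c1,uv1,c2,uv2):
    o1,o2=c1["T"][:3,3],c2["T"][:3,3]
    d1=(rays(c1,[uv1])@c1["T"][:3,:3].T)[0]; d2=(rays(c2,[uv2])@c2["T"][:3,:3].T)[0]
    k=np.linalg.lstsq(np.c_[d1,-d2],o2-o1,rcond=None)[0]
    a,b=o1+k[0]*d1,o2+k[1]*d2
    return (a+b)/2,np.linalg.norm(a-b)
E
python3 -c "
from h import *
t=cam('top');s=cam('scene')
f=lambda x,y,x0,y0,k:((x+.5)/k-.5+x0,(y+.5)/k-.5+y0)
print('tip',tri(t,f(263,275,180,150,5),s,f(388,190,180,160,5)))
print('tip on z', onplane(t,[f(263,275,180,150,5)],107))
# case top corners
for a,b in (((127,258),(290,299)),((405,258),(424,152)),((127,86),(141,245))):
  print(tri(t,f(*a,180,150,5),s,f(*b,180,160,5)))
print('handle back',onplane(t,[f(262,539,180,150,5)],118))
# notch in scene: 
print(onplane(s,[f(346,245,180,160,5),f(385,200,180,160,5)],60))
st()
"
```

```text
tip (array([555.36458826, 111.4973378 , 100.87851464]), np.float64(1.1069691134155561))
tip on z [[553.89868325 110.86193052 107.        ]]
(array([574.21584313, 212.92283571,  65.79052803]), np.float64(3.21955604048805))
(array([576.5028409 ,  12.67840915,  65.36812276]), np.float64(7.942670351247228))
(array([700.38322874, 215.14449175,  66.93156419]), np.float64(0.20330321376682245))
handle back [[370.8327218 108.5704609 118.       ]]
[[577.04374465 136.27577197  60.        ]
 [579.56489939  75.37871882  60.        ]]
t 4.60 pos [436.  112.7 123.3] toolx [-0.002  1.     0.006] w 22.4 F [ 0.6  0.2 -0.4]
```

Emit:
carry_out --motion '[[[0.001,0.03,0,0,0.0],[0.001,0.047,0,0,0.0],[0.001,0.047,0,0,0.0],[0.001,0.047,0,0,0.0]]]'

```text
t: 5.0
position: [436.2, 114.8, 76.3]
ee_rot: [-0.499, 0.5, 0.505, -0.497]
wrist_force: [-0.1, 1.1, -0.7]
gripper_width: 21.9
```

```bash
python3 -c "
from h import *
s,r=st();print(r.round(4));t=cam('top');save(t,'t6.png',(180,150,300,270),5);c=cam('scene');save(c,'s6.png',(200,160,320,260),6)
s,r=st();"
```

```text
t 5.00 pos [436.2 114.8  76.3] toolx [-0.003  1.     0.006] w 21.9 F [-0.1  1.1 -0.7]
[[-0.0034  0.0082 -1.    ]
 [ 1.      0.0065 -0.0033]
 [ 0.0065 -0.9999 -0.0082]]
t 5.10 pos [437.3 114.6  77.6] toolx [-0.003  1.     0.007] w 22.5 F [ 0.1  0.8 -0.7]
```

View pics/s6.png

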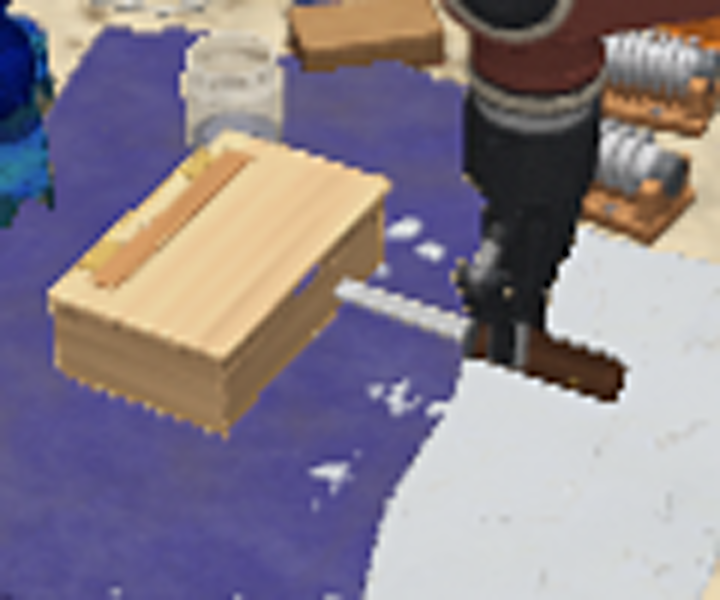

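Emit:
carry_out --motion '[[[0,0.002,-0.01,0,0.0],[0,0.002,-0.02,0,0.0],[0,0.002,-0.028,0,0.0],[0,0.002,-0.036,0,0.0],[0,0.002,-0.036,0,0.0]]]'

```text
t: 5.6
position: [474.7, 114.6, 76.3]
ee_rot: [-0.498, 0.501, 0.505, -0.496]
wrist_force: [0.4, -0.1, -1.4]
gripper_width: 22.6
```

```bash
python3 -c "
from h import *
s,r=st();c=cam('scene');save(c,'s7.png',(200,160,320,260),6)
s,r=st();"
```

```text
t 5.60 pos [474.7 114.6  76.3] toolx [-0.002  1.     0.007] w 22.6 F [ 0.4 -0.1 -1.4]
t 5.65 pos [473.9 114.6  76. ] toolx [-0.002  1.     0.007] w 22.7 F [ 0.6  0.  -0.8]
```

View pics/s7.png

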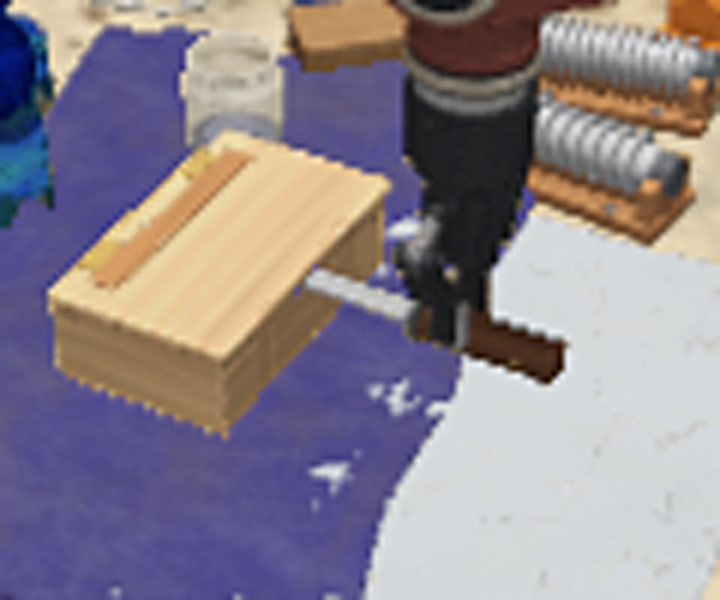

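Emit:
carry_out --motion '[[[0,0.0,-0.008,0,0.0],[0,-0.003,-0.008,0,0.0],[0,-0.006,-0.008,0,0.0],[0,-0.009,-0.008,0,0.0],[0,-0.012,-0.008,0,0.0]]]'

```text
t: 6.15
position: [481.4, 114.5, 88.2]
ee_rot: [-0.498, 0.5, 0.505, -0.496]
wrist_force: [1.2, -0.2, -3.7]
gripper_width: 21.9
```

```bash
python3 -c "
from h import *
s,r=st();print(s['torque']);c=cam('scene');save(c,'s8.png',(200,160,320,260),6)
s,r=st();"
```

```text
t 6.15 pos [481.4 114.5  88.2] toolx [-0.002  1.     0.007] w 21.9 F [ 1.2 -0.2 -3.7]
[-0.02183314  0.03134247  0.01239678]
t 6.20 pos [481.6 114.5  88.7] toolx [-0.003  1.     0.007] w 22.3 F [-0.4 -0.1 -1.7]
```

View pics/s8.png

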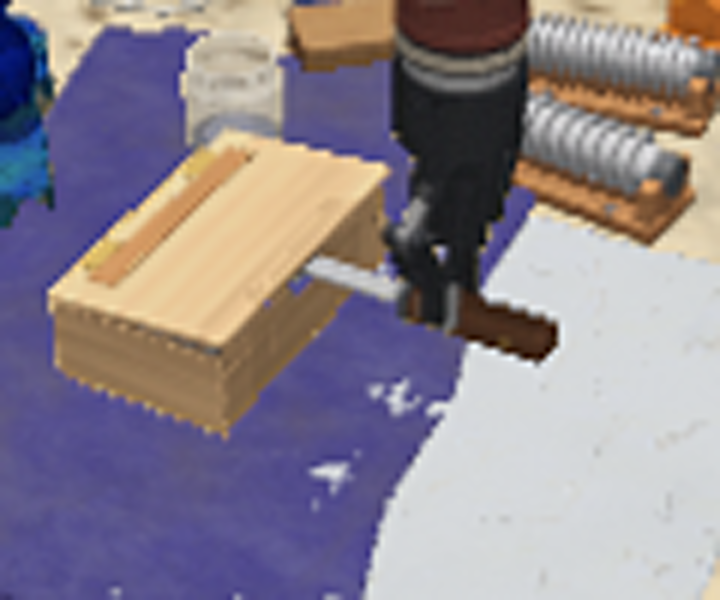

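Emit:
carry_out --motion '[[[0,-0.007,-0.001,0,0.0],[0,-0.016,-0.0025,0,0.0],[0,-0.026,-0.005,0,0.0],[0,-0.035,-0.009,0,0.0],[0,-0.044,-0.0135,0,0.0],[0,-0.053,-0.019,0,0.0],[0,-0.06,-0.025,0,0.0],[0,-0.06,-0.025,0,0.0]]]'

```text
t: 7.0
position: [508.0, 114.2, 150.9]
ee_rot: [-0.497, 0.501, 0.506, -0.495]
wrist_force: [0.5, 0.2, -1.5]
gripper_width: 22.7
```

```bash
python3 -c "
from h import *
s,r=st();print(s['torque']);c=cam('scene');save(c,'s9.png',(200,140,320,260),5)
s,r=st();"
```

```text
t 7.00 pos [508.  114.2 150.9] toolx [-0.002  1.     0.007] w 22.7 F [ 0.5  0.2 -1.5]
[ 0.02756625  0.02285105 -0.01877483]
t 7.05 pos [507.4 114.2 150.2] toolx [-0.002  1.     0.007] w 22.2 F [-0.7  1.  -1.3]
```

View pics/s9.png

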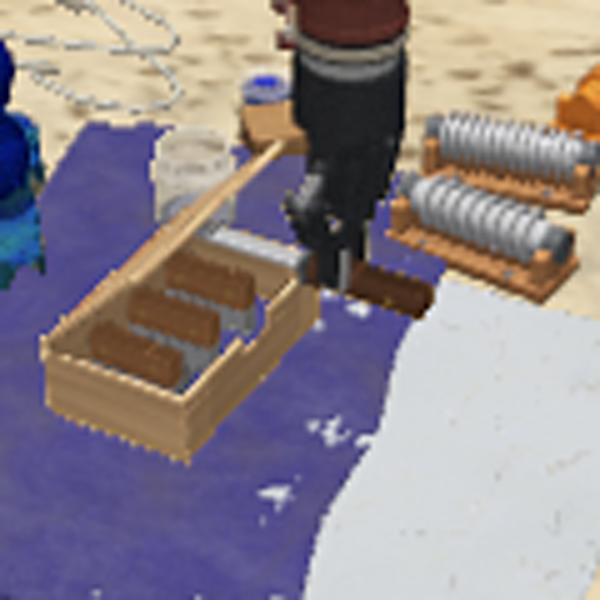

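Emit:
carry_out --motion '[[[0,-0.009,-0.01,0,0.0],[0,-0.018,-0.0225,0,0.0],[0,-0.0245,-0.036,0,0.0],[0,-0.0295,-0.05,0,0.0],[0,-0.032,-0.065,0,0.0],[0,-0.032,-0.08,0,0.0],[0,-0.031,-0.089,0,0.0],[0,-0.031,-0.089,0,0.0]]]'

```text
t: 7.85
position: [596.7, 113.9, 182.0]
ee_rot: [-0.498, 0.501, 0.506, -0.495]
wrist_force: [-0.4, -0.0, -1.2]
gripper_width: 21.9
```

```bash
python3 -c "
from h import *
s,r=st();print(s['torque']);c=cam('scene');save(c,'s10.png',(190,110,320,260),4)
s,r=st();print(r.round(3))"
```

```text
t 7.85 pos [596.7 113.9 182. ] toolx [-0.002  1.     0.006] w 21.9 F [-0.4 -0.  -1.2]
[-0.03289729  0.02202719 -0.00970001]
t 7.90 pos [596.1 114.  182. ] toolx [-0.002  1.     0.007] w 22.4 F [ 0.1 -0.3 -0.1]
[[-0.002  0.013 -1.   ]
 [ 1.     0.007 -0.002]
 [ 0.007 -1.    -0.013]]
```

View pics/s10.png

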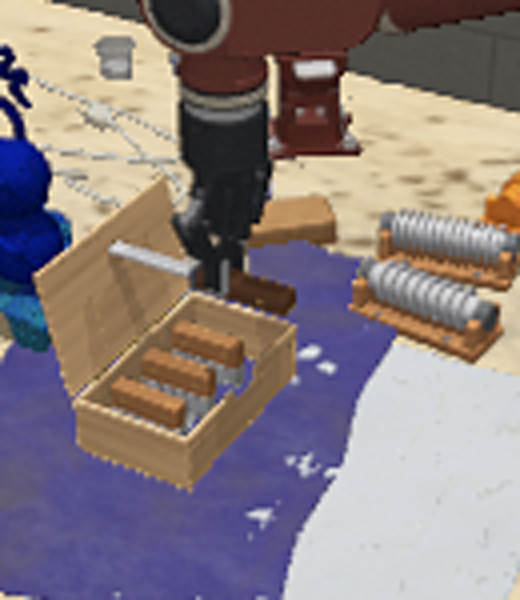

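Emit:
carry_out --motion '[[[0,0,0.05,0,0.0],[0,0,0.1,0,0.0],[0,0,0.15,0,0.0],[0.05,0.0,0.17,0,0.0],[0.1,0.0,0.19,0.0,0.0],[0.15,0.0,0.19,0.1,0.0],[0.2,0.0,0.19,0.2,0.0],[0.2,0.0,0.19,0.28,0.0]]]'

```text
t: 8.7
position: [404.4, 317.6, 181.3]
ee_rot: [-0.563, 0.565, 0.432, -0.42]
wrist_force: [-0.0, -0.6, 0.0]
gripper_width: 22.3
```

```bash
python3 -c "
from h import *
go(408,393,60,74);c=cam('scene');save(c,'s11.png',(190,110,320,310),3)
t=cam('top');save(t,'t11.png',(100,130,360,280),3)"
```

```text
t 8.70 pos [404.4 317.6 181.3] toolx [0.273 0.962 0.012] w 22.3 F [-0.  -0.6  0. ]
yaw0 74.17 shift [0.072  0.122  0.0185] turn 0.0030 rows 2.9
```

View pics/t11.png

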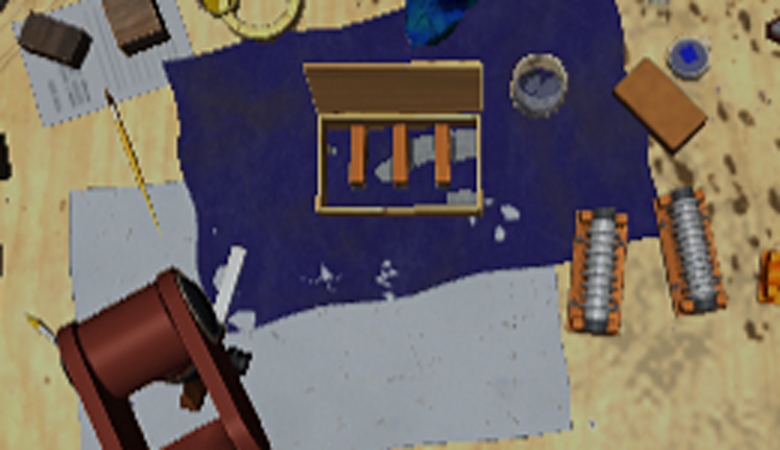

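Emit:
carry_out --motion '[[[0.04,0.05,0.01,0,0.0],[0.07,0.1,0.018,0,0.0],[0.071,0.12,0.018,0,0.0],[0.071,0.14,0.018,0,0.0],[0.071,0.149,0.018,0,0.0],[0.071,0.149,0.018,0,0.0]]]'

```text
t: 9.4
position: [408.2, 387.6, 31.2]
ee_rot: [-0.563, 0.565, 0.431, -0.423]
wrist_force: [0.3, 0.1, -1.0]
gripper_width: 22.4
```

```bash
python3 -c "
from h import *
go(408,393,29,74);c=cam('scene');save(c,'s12.png',(220,220,300,310),6);st()"
```

```text
t 9.40 pos [408.2 387.6  31.2] toolx [0.271 0.963 0.008] w 22.4 F [ 0.3  0.1 -1. ]
yaw0 74.27 shift [0.0051 0.0022 0.0017] turn 0.0046 rows 0.1
t 9.45 pos [409.2 388.4  32.8] toolx [0.271 0.962 0.01 ] w 22.2 F [ 0.  -0.6 -0.9]
```

View pics/s12.png

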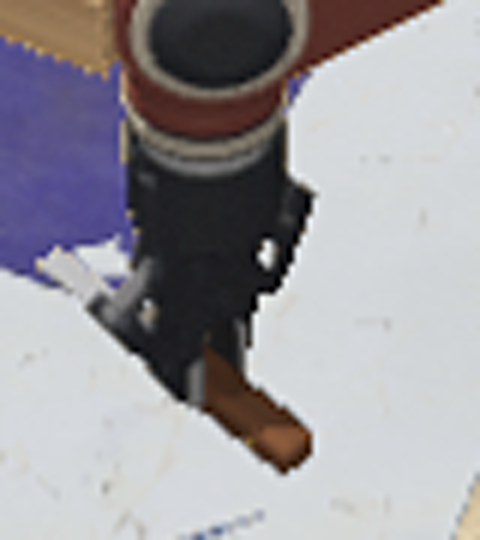

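Emit:
carry_out --motion '[[[0,0.002,0.0,0,0.0],[0,0.004,0,0,0.0],[0,0.004,0.0,0,0.0]]]'

```text
t: 9.75
position: [409.9, 388.6, 29.9]
ee_rot: [-0.563, 0.565, 0.433, -0.421]
wrist_force: [-0.3, -0.3, -0.2]
gripper_width: 22.2
```

Emit:
carry_out --motion '[[[0,0.001,0.0,0,0.0],[0,0.001,0,0,0.045],[0,0.0,0.0,0,0.045],[0,-0.0,0.0,0,0.045],[0,-0.05,0.0,0,0.045],[0,-0.1,0.0,0,0.045],[0,-0.15,0.0,0,0.045],[0,-0.17,0.0,0,0.045]]]'

```text
t: 10.55
position: [409.3, 388.9, 206.7]
ee_rot: [-0.563, 0.565, 0.436, -0.417]
wrist_force: [0.3, 0.6, 0.6]
gripper_width: 45.0
```

```bash
python3 -c "
from h import *
s,r=st();print(r.round(3));c=cam('wrist');save(c,'w13.png',None,1.5);
c=cam('scene');save(c,'s13.png',(190,110,320,310),3)
go(640,60,250,90)"
```

```text
t 10.55 pos [409.3 388.9 206.7] toolx [0.271 0.962 0.019] w 45.0 F [0.3 0.6 0.6]
[[ 0.271  0.023 -0.962]
 [ 0.962  0.013  0.272]
 [ 0.019 -1.    -0.019]]
t 10.65 pos [409.4 388.9 205.4] toolx [0.271 0.962 0.019] w 45.1 F [ 0.3 -0.4  0.4]
yaw0 74.26 shift [-0.2531 -0.0436 -0.3121] turn -0.2748 rows 8.1
```

View pics/w13.png

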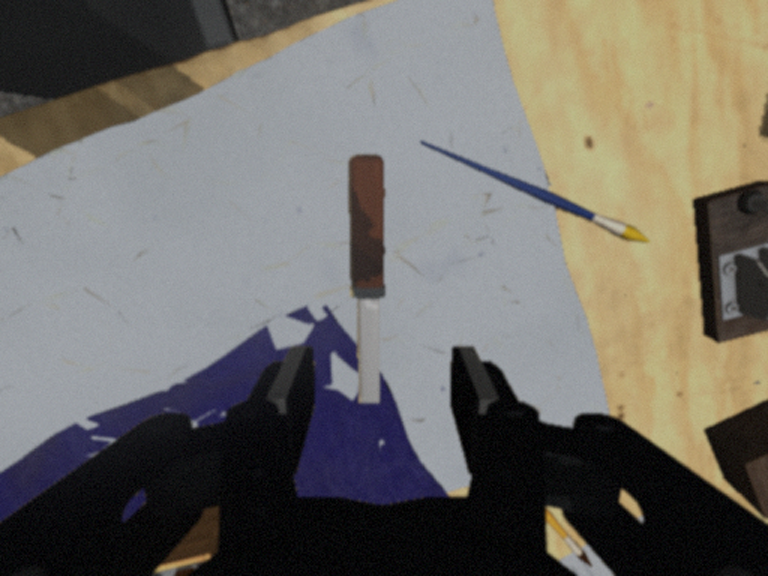

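View pics/s13.png

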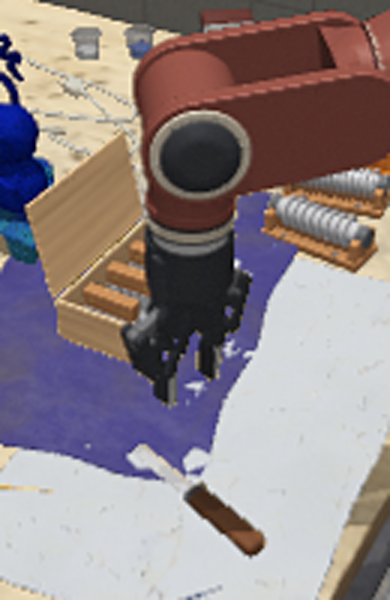

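```bash
python3 -c "
from h import *
go(640,230,255,0)"
```

```text
t 10.65 pos [409.4 388.9 205.4] toolx [0.271 0.962 0.019] w 45.1 F [ 0.3 -0.4  0.4]
yaw0 74.26 shift [-0.0894 -0.0463 -0.266 ] turn 1.2960 rows 8.6
```

Emit:
carry_out --motion '[[[-0.0,-0.05,-0.05,0.15,0.085],[-0.03,-0.05,-0.1,0.3,0.085],[-0.06,-0.05,-0.15,0.45,0.085],[-0.09,-0.05,-0.2,0.6,0.085],[-0.09,-0.05,-0.23,0.75,0.085],[-0.09,-0.05,-0.266,0.9,0.085],[-0.09,-0.05,-0.266,1.05,0.085],[-0.09,-0.05,-0.266,1.2,0.085]]]'

```text
t: 11.45
position: [640.5, 227.7, 255.0]
ee_rot: [0.71, -0.702, -0.038, 0.024]
wrist_force: [-0.6, 1.7, -0.2]
gripper_width: 84.9
```

Emit:
carry_out --motion '[[[0,0,0,0.096,0.085],[0,0,0,0.096,0.085],[0,0,0,0.096,0.085]]]'

```text
t: 11.75
position: [639.9, 227.6, 253.0]
ee_rot: [0.711, -0.703, -0.003, -0.008]
wrist_force: [0.4, -0.2, -0.7]
gripper_width: 85.3
```

```bash
python3 -c "
from h import *
s,r=st();print(r.round(3));c=cam('wrist');save(c,'w14.png',None,1.5);"
```

```text
t 11.75 pos [639.9 227.6 253. ] toolx [ 1.    -0.007  0.016] w 85.3 F [ 0.4 -0.2 -0.7]
[[ 1.     0.016  0.007]
 [-0.007  0.011  1.   ]
 [ 0.016 -1.     0.012]]
```

View pics/w14.png

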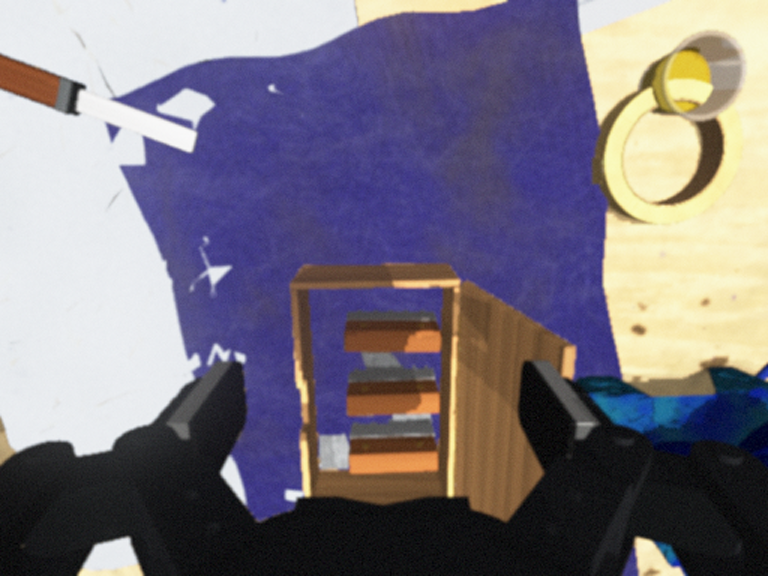

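```bash
python3 -c "
from h import *
c=cam('wrist');np.save('w14.npy',c['pixels']);save(c,'w14z.png',(190,180,310,335),5)"
```

```text
(no output)
```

View pics/w14z.png

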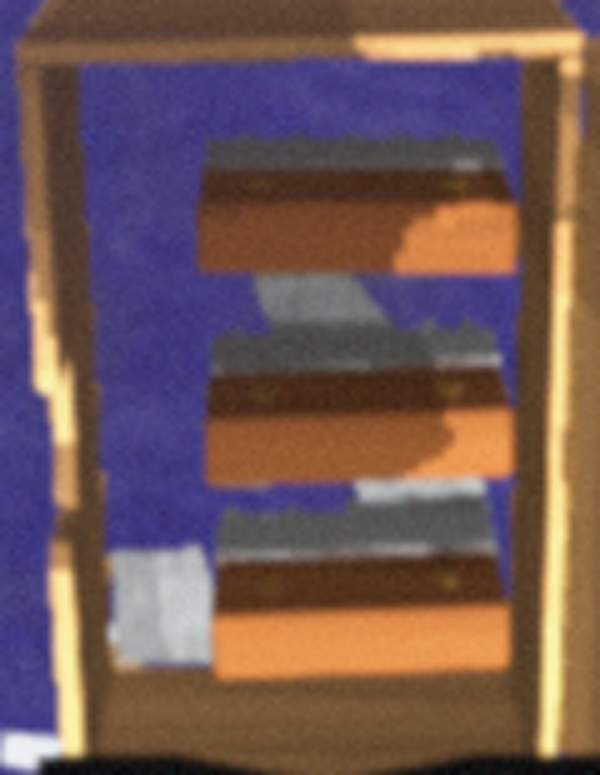

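```bash
python3 -c "
from h import *
im=np.load('w14.npy')[:,:,::-1]
o=[]
for y0 in (203,240,277):
    o.append(cv2.resize(im[y0:y0+14,228:296],None,fx=11,fy=13,interpolation=cv2.INTER_CUBIC))
o=np.vstack(o);o=cv2.convertScaleAbs(o,alpha=1.8);cv2.imwrite('pics/w14t.png',o);print(o.shape)"
```

```text
(546, 748, 3)
```

View pics/w14t.png

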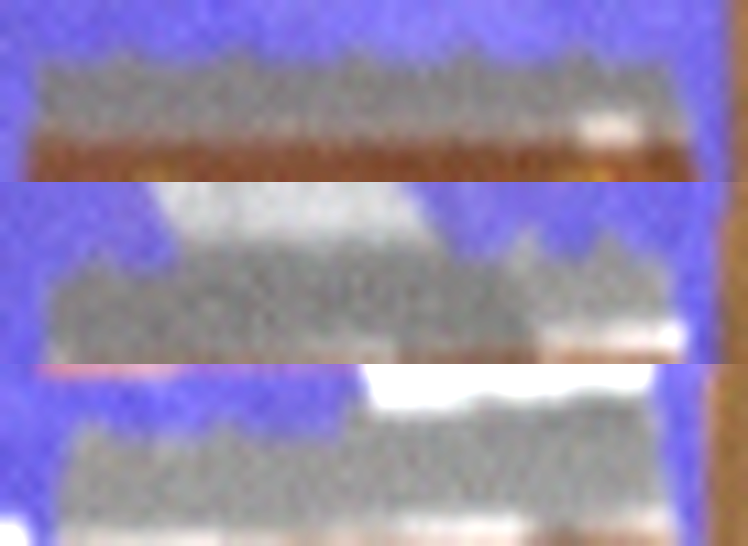

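Emit:
carry_out --motion '[[[-0.02,0,-0.05,-0.15,0.06],[-0.04,0,-0.1,-0.3,0.06],[-0.05,0,-0.15,-0.45,0.06],[-0.05,0,-0.2,-0.6,0.06],[-0.05,0,-0.25,-0.75,0.06],[-0.05,0,-0.3,-0.9,0.06],[-0.05,0,-0.35,-1.05,0.06],[-0.05,0,-0.4,-1.2,0.06]]]'

```text
t: 12.65
position: [587.4, -147.8, 249.2]
ee_rot: [-0.594, 0.594, 0.391, -0.376]
wrist_force: [0.7, 0.4, 0.8]
gripper_width: 60.2
```

Emit:
carry_out --motion '[[[0,0,0,-0.15,0.06],[0,0,0,-0.3,0.06],[0,0,0,-0.38,0.06],[0,0,0,-0.38,0.06],[0,0,0,-0.38,0.06]]]'

```text
t: 13.15
position: [587.4, -147.6, 249.3]
ee_rot: [-0.509, 0.513, 0.496, -0.481]
wrist_force: [0.4, -0.3, -0.7]
gripper_width: 59.9
```

```bash
python3 -c "
from h import *
s,r=st();print(r.round(3));c=cam('wrist');save(c,'w15.png',None,1.5);save(c,'w15z.png',(100,80,420,330),2.4)"
```

```text
t 13.15 pos [ 587.4 -147.6  249.3] toolx [0.045 0.999 0.012] w 59.9 F [ 0.4 -0.3 -0.7]
[[ 0.045  0.019 -0.999]
 [ 0.999  0.012  0.045]
 [ 0.012 -1.    -0.018]]
```

View pics/w15z.png

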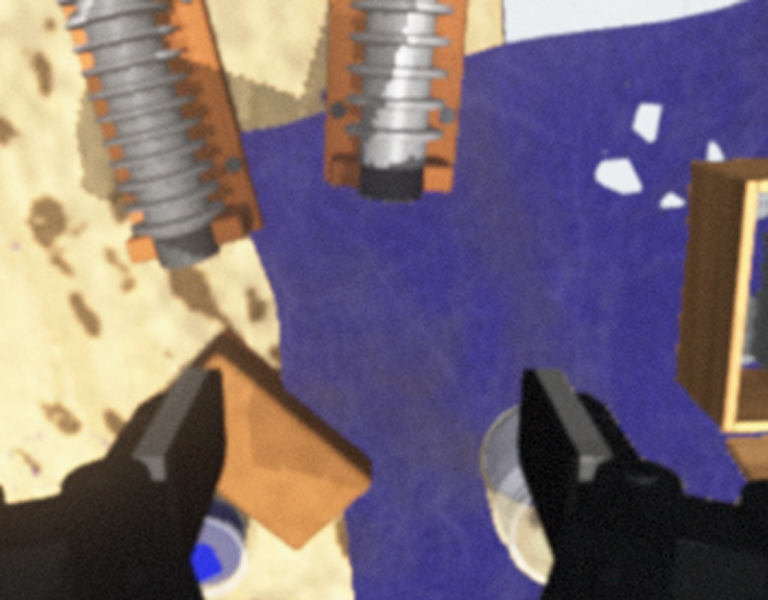

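Emit:
carry_out --motion '[[[-0.03,0,0.05,-0.04,0.06],[-0.03,0,0.1,-0.04,0.06],[-0.03,0,0.105,-0.04,0.06],[-0.03,0,0.105,-0.04,0.06],[-0.03,0,0.105,-0.04,0.06]]]'

```text
t: 13.7
position: [482.0, -172.9, 247.8]
ee_rot: [-0.499, 0.504, 0.507, -0.491]
wrist_force: [0.4, 0.2, 0.7]
gripper_width: 60.0
```

```bash
python3 -c "
from h import *
s,r=st();print(r.round(3));c=cam('wrist');save(c,'w16.png',None,1.5);np.savez('w16.npz',**{k:c[k] for k in('pixels','K','D','T')})"
```

```text
t 13.70 pos [ 482.  -172.9  247.8] toolx [0.005 1.    0.011] w 60.0 F [0.4 0.2 0.7]
[[ 0.005  0.021 -1.   ]
 [ 1.     0.011  0.005]
 [ 0.011 -1.    -0.021]]
```

View pics/w16.png

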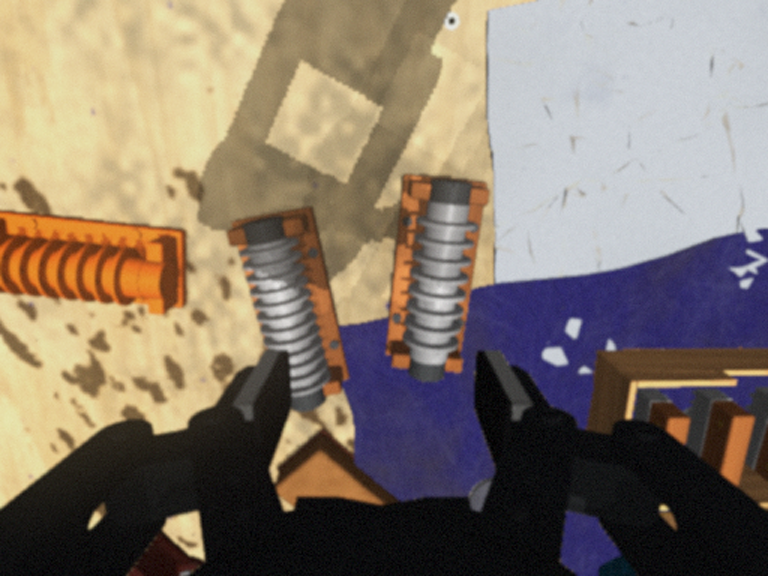

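```bash
python3 -c "
from h import *
im=np.load('w16.npz')['pixels'][:,:,::-1]
a=cv2.resize(im[130:280,148:236],None,fx=4,fy=4,interpolation=cv2.INTER_CUBIC)
b=cv2.resize(im[110:260,250:338],None,fx=4,fy=4,interpolation=cv2.INTER_CUBIC)
cv2.imwrite('pics/w16z.png',np.hstack([a,b]))"
```

```text
(no output)
```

View pics/w16z.png

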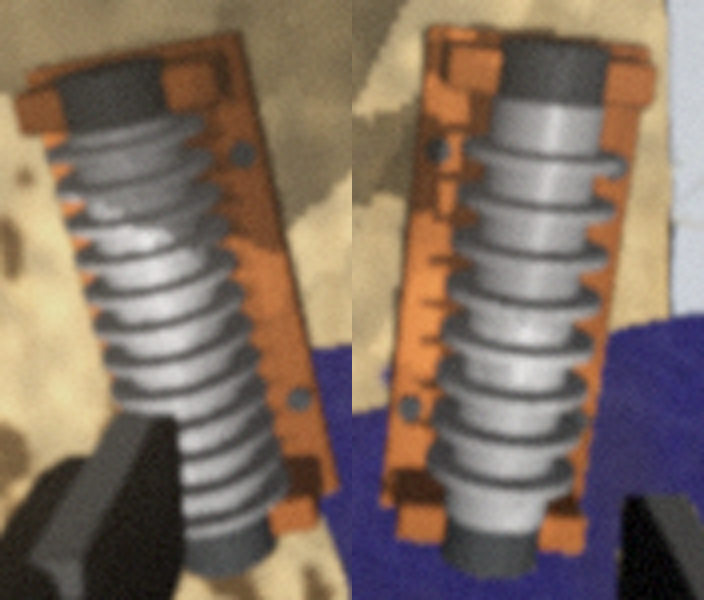

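```bash
python3 -c "
from h import *
d=np.load('w16.npz');c={k:d[k] for k in d}
f=lambda x,y,x0,y0:((x+.5)/4-.5+x0,(y+.5)/4-.5+y0)
R1=onplane(c,[f(545-352,175,250,110),f(503-352,486,250,110)],59.5); v=R1[1]-R1[0];print('R',R1.round(1),np.linalg.norm(v)/7,np.degrees(np.arctan2(v[1],v[0])))
L=onplane(c,[f(135,150,148,130),f(205,525,148,130)],59.5);v=L[1]-L[0];print('L',L.round(1),np.linalg.norm(v)/11,np.degrees(np.arctan2(v[1],v[0])))
# ends of dark journals (top)
E=onplane(c,[f(558-352,42,250,110),f(495-352,575,250,110)],50);print(E,np.linalg.norm(E[1]-E[0]))
"
```

```text
R [[ 466.9 -127.3   59.5]
 [ 552.9 -135.7   59.5]] 12.344206888010458 -5.562665129523906
L [[ 480.4 -246.5   59.5]
 [ 588.6 -234.8   59.5]] 9.898707469910157 6.218805385561362
[[ 434.45453185 -123.75878618   50.        ]
 [ 585.22463721 -136.01849226   50.        ]] 151.2677264399757
```

```bash
cat > sp.py <<'E'
from h import *
def seg(c,box,zp,thr=35):
    im=c["pixels"]; hsv=cv2.cvtColor(im,cv2.COLOR_RGB2HSV)
    # orange cradle
    m=cv2.inRange(hsv,(3,110,60),(18,255,255))
    x0,y0,x1,y1=box; mm=np.zeros_like(m); mm[y0:y1,x0:x1]=m[y0:y1,x0:x1]
    return mm
t=cam("top"); s=cam("scene")
save(t,"t17.png",(280,185,350,250),9); save(s,"s17.png",(270,150,330,205),10)
E
python3 sp.py
```

```text
(no output)
```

View pics/t17.png

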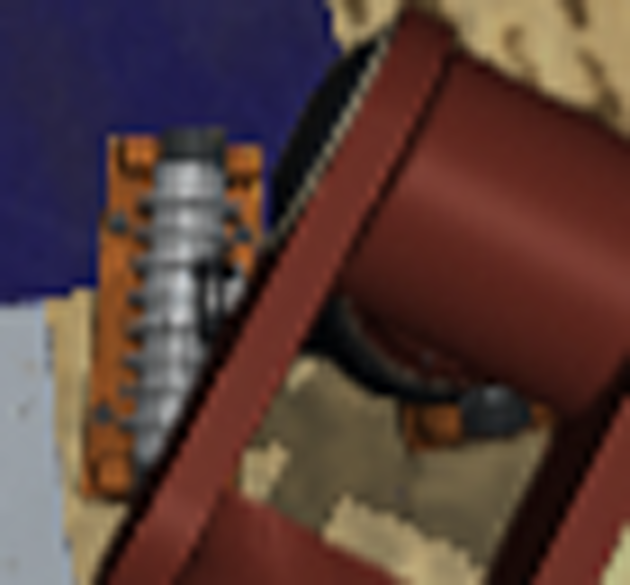

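View pics/s17.png

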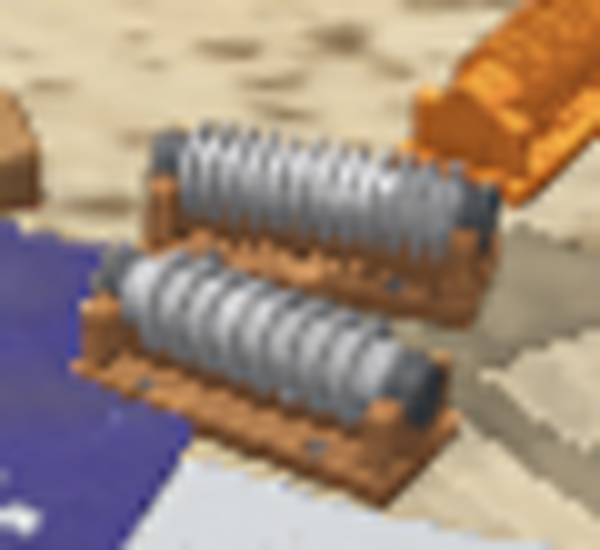

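```bash
python3 -c "
from h import *
t=cam('top');save(t,'t18.png',(195,140,275,205),9)
go(650,166,200,90)"
```

```text
t 13.90 pos [ 482.2 -172.8  247.3] toolx [0.004 1.    0.012] w 60.6 F [-0.7  0.5  0.1]
yaw0 89.79 shift [ 0.3388  0.0543 -0.1655] turn -0.0037 rows 7.6
```

View pics/t18.png

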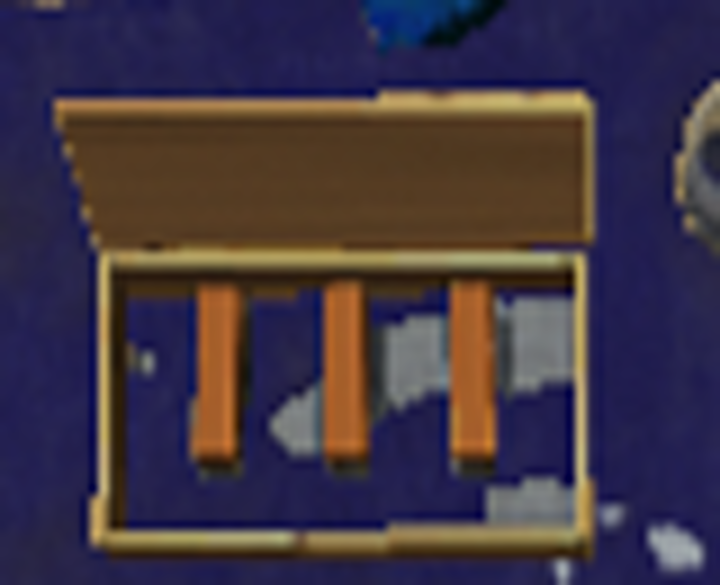

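```bash
python3 -c "
from h import *
t=cam('top')
f=lambda x,y:((x+.5)/9-.5+195,(y+.5)/9-.5+140)
for a,b in (((220,284),(215,459)),((345,283),(347,458)),((471,283),(473,458))):
  w=onplane(t,[f(*a),f(*b)],58); v=w[0]-w[1]; print(w.mean(0).round(1),np.linalg.norm(v).round(1),np.degrees(np.arctan2(v[1],v[0])).round(1))
for a in ((100,545),(590,545),(105,258),(583,258)): print(onplane(t,[f(*a)],64).round(1))
"
```

```text
[649.9 164.7  58. ] 73.0 -0.6
[650.3 112.3  58. ] 73.0 1.3
[650.2  61.   58. ] 72.9 1.0
[[577.  210.2  64. ]]
[[577.   12.9  64. ]]
[[695.8 211.   64. ]]
[[695.7  15.7  64. ]]
```

Emit:
carry_out --motion '[[[0.05,0,-0.0,0,0.04],[0.1,0,-0.03,0,0.04],[0.145,0.01,-0.06,0,0.04],[0.19,0.02,-0.09,0,0.04],[0.23,0.03,-0.12,0,0.04],[0.28,0.045,-0.15,0,0.04],[0.32,0.05,-0.164,0,0.04],[0.339,0.054,-0.164,0,0.04]]]'

```text
t: 14.75
position: [649.8, 169.0, 199.0]
ee_rot: [-0.499, 0.502, 0.507, -0.492]
wrist_force: [1.2, -0.2, 0.5]
gripper_width: 40.4
```

```bash
python3 -c "
from h import *
s,r=st();print(r.round(3));c=cam('wrist');save(c,'w19.png',None,1.5)
go(648,164.7,120,90);t=cam('top');save(t,'t19.png',(280,185,350,250),9)"
```

```text
t 14.75 pos [649.8 169.  199. ] toolx [0.003 1.    0.012] w 40.4 F [ 1.2 -0.2  0.5]
[[ 0.003  0.018 -1.   ]
 [ 1.     0.012  0.003]
 [ 0.012 -1.    -0.018]]
t 14.80 pos [649.  174.  197.5] toolx [-0.001  1.     0.016] w 39.8 F [-3.6  1.9  0. ]
yaw0 90.06 shift [-0.0105  0.0773  0.0023] turn 0.0011 rows 1.6
```

View pics/w19.png

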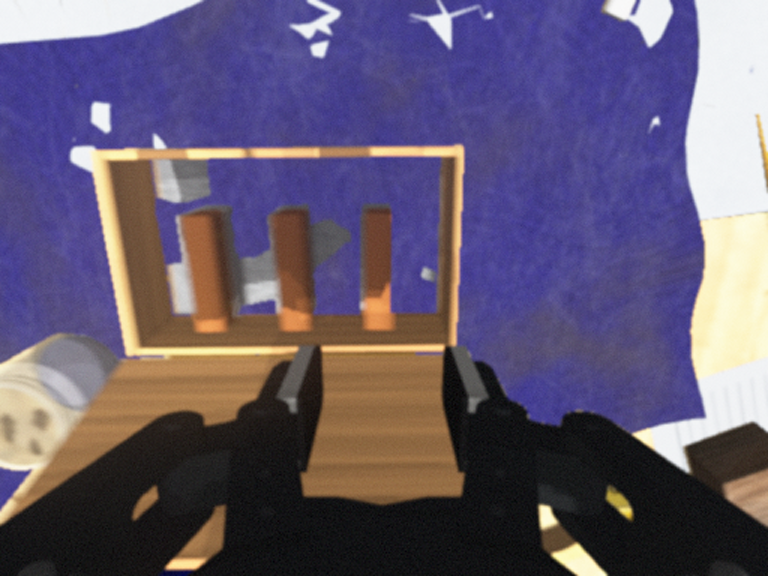

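View pics/t19.png

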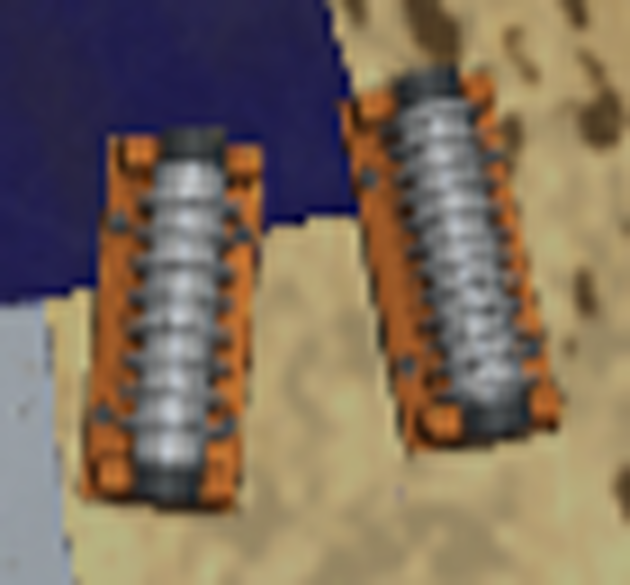

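```bash
python3 -c "
from h import *
d=np.load('w16.npz');c={k:d[k] for k in d}
im=d['pixels'][:,:,::-1]
# rectified top-down patches at z=59.5, 4px/mm, for each spindle
def rectify(cx,cy,yaw,z,L=80,W=40,k=4):
    a=np.radians(yaw); xs=np.arange(-L,L,1/k); ys=np.arange(-W,W,1/k)
    X,Y=np.meshgrid(xs,ys)
    P=np.c_[(cx+X*np.cos(a)-Y*np.sin(a)).ravel(),(cy+X*np.sin(a)+Y*np.cos(a)).ravel(),np.full(X.size,z)]
    uv=proj(c,P).reshape(X.shape+(2,)).astype(np.float32)
    return cv2.remap(im,uv[...,0],uv[...,1],cv2.INTER_CUBIC)
o=[rectify(510,-131.5,-4.5,59.5),rectify(534.5,-240.6,10,59.5)]
cv2.imwrite('pics/rect.png',np.vstack(o))
"; sed -n 1,1p /dev/null
```

```text
(no output)
```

View pics/rect.png

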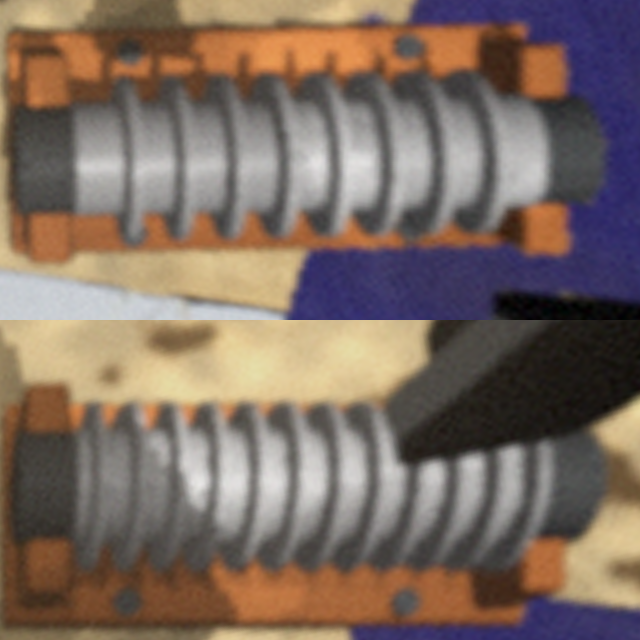

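```bash
python3 -c "
from h import *
im=cv2.imread('pics/rect.png')
a=cv2.resize(im[60:250,100:360],None,fx=3,fy=3,interpolation=cv2.INTER_CUBIC)
cv2.imwrite('pics/rectz.png',a)
d=np.load('w16.npz');print(d['T'][:3,3])"
```

```text
[ 411.79486275 -174.3944145   370.59194236]
```

View pics/rectz.png

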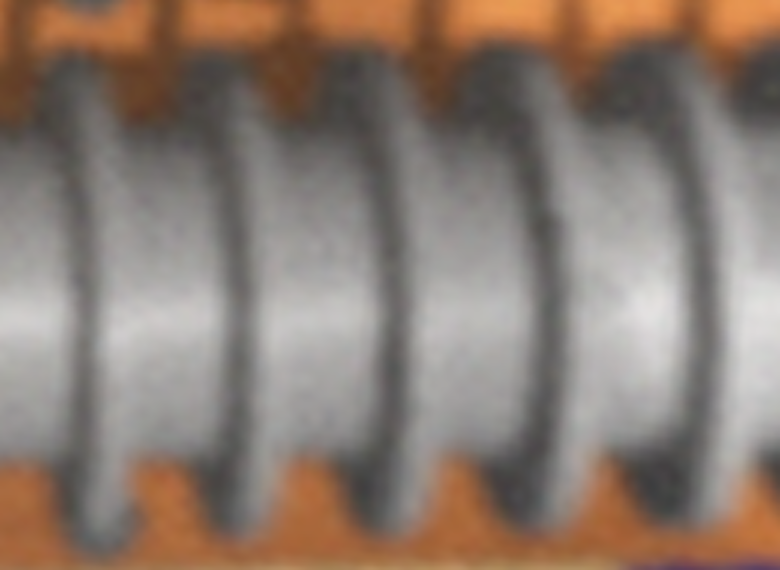

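```bash
python3 -c "
from h import *
t=cam('top')
f=lambda x,y:((x+.5)/9-.5+280,(y+.5)/9-.5+185)
for n,a,b in (('R',(190,165),(169,460)),('L',(437,105),(493,385)),('Lj',(428,85),(497,412)),('Rj',(194,142),(170,485))):
  w=onplane(t,[f(*a),f(*b)],37.5); v=w[0]-w[1]; print(n,w.round(1).tolist(),w.mean(0).round(1),np.linalg.norm(v).round(1),np.degrees(np.arctan2(v[1],v[0])).round(1))
st()
save(t,'t20.png',(280,185,350,250),9)
# cradle via orange mask minAreaRect
hsv=cv2.cvtColor(t['pixels'],cv2.COLOR_RGB2HSV)
m=cv2.inRange(hsv,(3,120,90),(15,255,255))
for nm,(x0,y0,x1,y1) in (('R',(287,197,310,243)),('L',(316,190,344,237))):
  mm=np.zeros_like(m);mm[y0:y1,x0:x1]=m[y0:y1,x0:x1]
  v,u=np.nonzero(mm); w=onplane(t,np.c_[u,v],10); print(nm,len(u),[np.round(q,1) for q in cv2.minAreaRect(w[:,:2].astype(np.float32))])
"
```

```text
R [[571.1, -136.2, 37.5], [450.9, -125.4, 37.5]] [ 511.  -130.8   37.5] 120.6 -5.1
L [[595.9, -237.6, 37.5], [481.2, -256.5, 37.5]] [ 538.6 -247.    37.5] 116.2 9.4
Lj [[604.2, -234.2, 37.5], [470.3, -257.8, 37.5]] [ 537.3 -246.    37.5] 136.0 10.0
Rj [[580.6, -138.0, 37.5], [440.9, -125.7, 37.5]] [ 510.7 -131.8   37.5] 140.2 -5.0
t 14.90 pos [648.3 168.8 198.5] toolx [-0.     1.     0.011] w 39.9 F [-0.4 -0.8 -0.1]
R 266 [array([ 510.1, -131. ]), array([ 64.2, 151. ]), np.float64(84.6)]
L 251 [array([ 536.5, -245.2]), array([147.9,  64.1]), np.float64(10.1)]
```

Emit:
carry_out --motion '[[[-0.002,0.03,0.0,0,0.04],[-0.004,0.06,0.0,0,0.04],[-0.004,0.075,0.0,0,0.04],[-0.004,0.075,0.0,0,0.04],[-0.004,0.075,0.0,0,0.04]]]'

```text
t: 15.4
position: [650.1, 165.2, 124.4]
ee_rot: [-0.499, 0.502, 0.507, -0.493]
wrist_force: [0.7, -1.1, 0.4]
gripper_width: 39.8
```

```bash
python3 -c "
from h import *
s,r=st();print(r.round(3));c=cam('wrist');save(c,'w21.png',None,1.5,[[650,164.7,58],[650,155.7,58],[650,173.7,58],[614,164.7,58]])
go(648.5,164.7,62,90)"
```

```text
t 15.40 pos [650.1 165.2 124.4] toolx [0.    1.    0.011] w 39.8 F [ 0.7 -1.1  0.4]
[[ 0.     0.017 -1.   ]
 [ 1.     0.011  0.001]
 [ 0.011 -1.    -0.017]]
t 15.45 pos [650.7 165.4 125.5] toolx [0.    1.    0.012] w 40.1 F [-0.1 -0.7  0.2]
yaw0 89.98 shift [-0.0015  0.0634  0.0035] turn -0.0003 rows 1.3
```

View pics/w21.png

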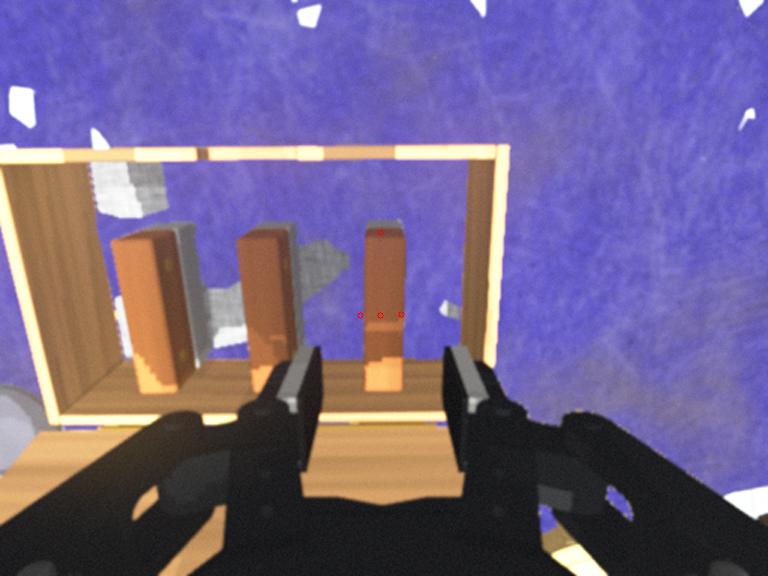

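Emit:
carry_out --motion '[[[0.001,0.03,0.001,0,0.04],[0.001,0.055,0.002,0,0.04],[0.001,0.063,0.002,0,0.04],[0.001,0.063,0.002,0,0.04],[0.001,0.063,0.002,0,0.04]]]'

```text
t: 15.95
position: [651.2, 167.3, 64.5]
ee_rot: [-0.498, 0.503, 0.508, -0.491]
wrist_force: [-0.0, 0.8, -0.2]
gripper_width: 39.9
```

```bash
python3 -c "
from h import *
s,r=st();c=cam('wrist');save(c,'w22.png',None,1.5)
c=cam('scene');save(c,'s22.png',(190,110,320,260),4);st()"
```

```text
t 15.95 pos [651.2 167.3  64.5] toolx [0.    1.    0.012] w 39.9 F [-0.   0.8 -0.2]
t 16.05 pos [651.4 167.4  64.9] toolx [0.    1.    0.012] w 40.0 F [-0.  -0.2  0.3]
```

View pics/w22.png

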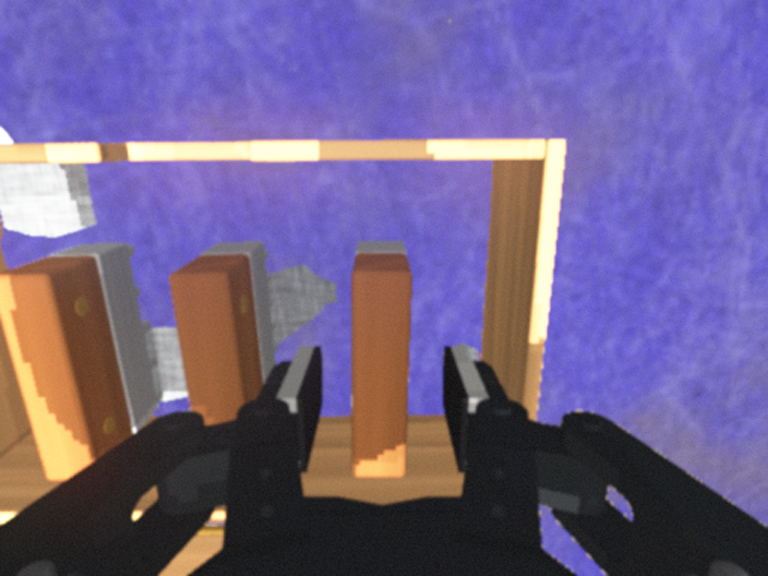

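View pics/s22.png

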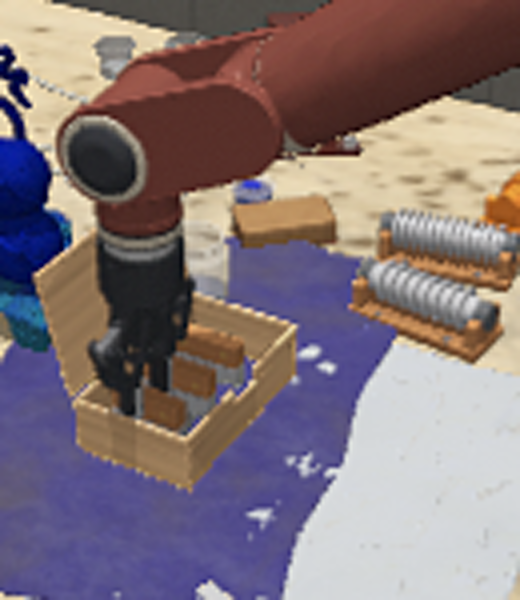

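Emit:
carry_out --motion '[[[0,0,0,0,0.0],[0,0,0,0,0.0],[0,0,0,0,0.0],[0,0,0,0,0.0],[0,0,0,0,0.0],[0,0,0,0,0.0]]]'

```text
t: 16.65
position: [652.7, 167.5, 66.9]
ee_rot: [-0.497, 0.503, 0.509, -0.49]
wrist_force: [0.4, -0.4, 5.2]
gripper_width: 16.4
```

Emit:
carry_out --motion '[[[0,-0.03,0,0,0.0],[0,-0.06,0,0,0.0],[0,-0.1,0,0,0.0],[0,-0.125,0,0,0.0],[0,-0.125,0,0,0.0],[0,-0.125,0,0,0.0]]]'

```text
t: 17.25
position: [649.2, 165.9, 191.4]
ee_rot: [-0.497, 0.503, 0.509, -0.49]
wrist_force: [-0.8, -0.2, -1.5]
gripper_width: 16.4
```

```bash
python3 -c "
from h import *
s,r=st();print(r.round(3));c=cam('wrist');save(c,'w23.png',None,1.5)
c=cam('scene');save(c,'s23.png',(200,110,280,210),6);st()"
```

```text
t 17.25 pos [649.2 165.9 191.4] toolx [0.    1.    0.013] w 16.4 F [-0.8 -0.2 -1.5]
[[ 0.     0.026 -1.   ]
 [ 1.     0.013  0.001]
 [ 0.013 -1.    -0.026]]
t 17.35 pos [648.1 165.8 188.9] toolx [0.    1.    0.012] w 16.2 F [ 0.7 -0.4 -0.6]
```

View pics/w23.png

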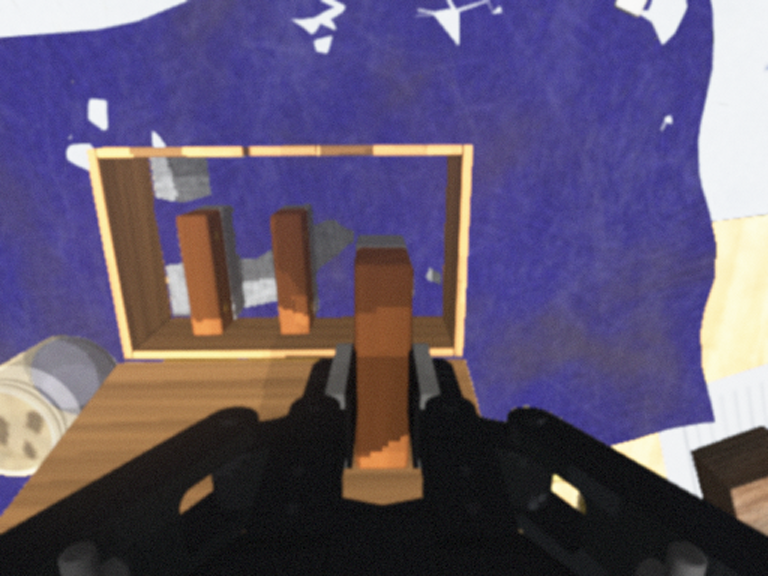

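View pics/s23.png

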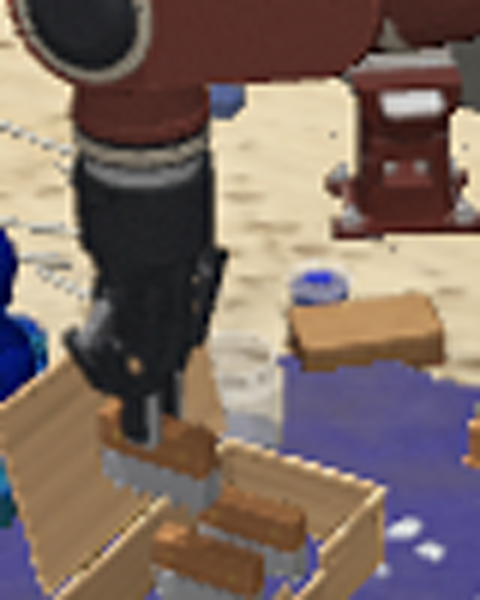

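```bash
python3 -c "
from h import *
c=cam('wrist');s,r=st()
w=onplane(c,[(384/1.5,250/1.5),(383/1.5,471/1.5),(357/1.5,255/1.5),(410/1.5,255/1.5)],182);print(w.round(1),w[:2].mean(0)-s['position'])
go(510.6,-131,190,84.7)
t=cam('top')
hsv=cv2.cvtColor(t['pixels'],cv2.COLOR_RGB2HSV)
m=cv2.inRange(hsv,(3,120,90),(15,255,255))
for nm,(x0,y0,x1,y1) in (('R',(287,197,310,243)),('L',(316,190,344,237))):
  mm=np.zeros_like(m);mm[y0:y1,x0:x1]=m[y0:y1,x0:x1]
  v,u=np.nonzero(mm); w=onplane(t,np.c_[u,v],10); print(nm,len(u),[np.round(q,1) for q in cv2.minAreaRect(w[:,:2].astype(np.float32))])
"
```

```text
t 17.40 pos [648.  165.8 188.7] toolx [0.    1.    0.012] w 16.0 F [ 0.  -0.2 -2. ]
[[606.5 165.9 182. ]
 [681.9 165.7 182. ]
 [608.  158.2 182. ]
 [608.  173.4 182. ]] [-3.85097373  0.04151578 -6.6550402 ]
t 17.40 pos [648.  165.8 188.7] toolx [0.    1.    0.012] w 16.0 F [ 0.  -0.2 -2. ]
yaw0 89.98 shift [-0.2968 -0.0078  0.1372] turn 0.0922 rows 6.5
R 267 [array([ 510.1, -130.9]), array([ 64.2, 151.2]), np.float64(84.5)]
L 252 [array([ 536.5, -245.2]), array([147.9,  64.1]), np.float64(10.1)]
```

```bash
python3 -c "
from h import *
c=cam('wrist');P=xyz(c);np.set_printoptions(suppress=True)
for r in (172,190,210,250,290,305): print(r,P[r,256].round(1), [P[r,k].round(0).tolist() for k in (238,241,244,268,271,274)])
save(c,'w23z.png',(220,150,290,335),4)
"
```

```text
172 [611.1 166.1 173. ] [[611.0, 158.0, 171.0], [611.0, 159.0, 173.0], [611.0, 161.0, 173.0], [611.0, 172.0, 172.0], [611.0, 173.0, 172.0], [651.0, 187.0, 7.0]]
190 [617.6 166.  180.1] [[617.0, 158.0, 181.0], [617.0, 159.0, 181.0], [617.0, 161.0, 181.0], [617.0, 171.0, 181.0], [617.0, 173.0, 181.0], [617.0, 174.0, 181.0]]
210 [626.7 166.  181.1] [[627.0, 158.0, 179.0], [627.0, 159.0, 182.0], [627.0, 161.0, 181.0], [626.0, 171.0, 182.0], [627.0, 173.0, 180.0], [627.0, 174.0, 180.0]]
250 [646.9 166.  180.7] [[647.0, 157.0, 180.0], [647.0, 159.0, 181.0], [647.0, 160.0, 180.0], [647.0, 172.0, 181.0], [647.0, 173.0, 180.0], [638.0, 173.0, 197.0]]
290 [668.5 166.  181.2] [[669.0, 157.0, 180.0], [669.0, 159.0, 181.0], [668.0, 160.0, 181.0], [670.0, 172.0, 179.0], [669.0, 173.0, 181.0], [654.0, 173.0, 202.0]]
305 [678.2 166.1 179.9] [[677.0, 157.0, 181.0], [678.0, 158.0, 179.0], [677.0, 160.0, 181.0], [678.0, 172.0, 180.0], [679.0, 174.0, 179.0], [712.0, 179.0, 136.0]]
```

View pics/w23z.png

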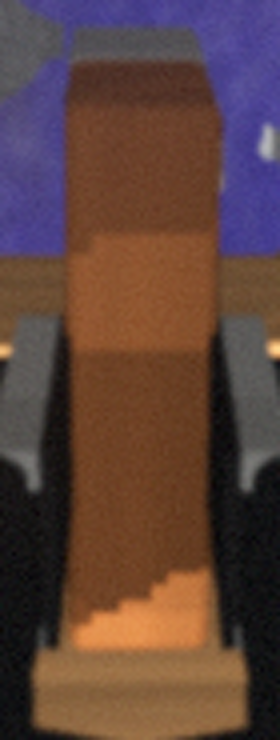

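Emit:
carry_out --motion '[[[-0.04,0,0.02,0.0,0.0],[-0.09,0,0.04,0.02,0.0],[-0.135,0,0.06,0.04,0.0],[-0.18,0,0.09,0.06,0.0],[-0.225,0,0.11,0.08,0.0],[-0.27,0,0.13,0.092,0.0],[-0.297,0,0.136,0.092,0.0],[-0.297,0,0.136,0.092,0.0]]]'

```text
t: 18.3
position: [510.8, -134.3, 181.7]
ee_rot: [-0.522, 0.526, 0.483, -0.467]
wrist_force: [0.2, 0.5, -1.3]
gripper_width: 16.1
```

Emit:
carry_out --motion '[[[0,0.01,0,0,0],[0,0.02,0,0,0],[0,0.02,0,0,0]]]'

```text
t: 18.6
position: [509.9, -132.4, 158.5]
ee_rot: [-0.523, 0.524, 0.483, -0.468]
wrist_force: [-0.6, 1.1, -0.8]
gripper_width: 16.0
```

```bash
python3 -c "
from h import *
s,r=st();print(r.round(3));c=cam('wrist');save(c,'w24.png',None,1.5);np.savez('w24.npz',**{k:c[k] for k in('pixels','K','D','T')})
go(511.7,-131,140,84.7)"
```

```text
t 18.60 pos [ 509.9 -132.4  158.5] toolx [0.096 0.995 0.015] w 16.0 F [-0.6  1.1 -0.8]
[[ 0.096  0.016 -0.995]
 [ 0.995  0.014  0.096]
 [ 0.015 -1.    -0.014]]
t 18.65 pos [ 510.4 -132.6  159.6] toolx [0.096 0.995 0.015] w 16.0 F [ 0.6  0.3 -0.7]
yaw0 84.50 shift [ 0.0014  0.0196 -0.0008] turn -0.0034 rows 0.4
```

View pics/w24.png

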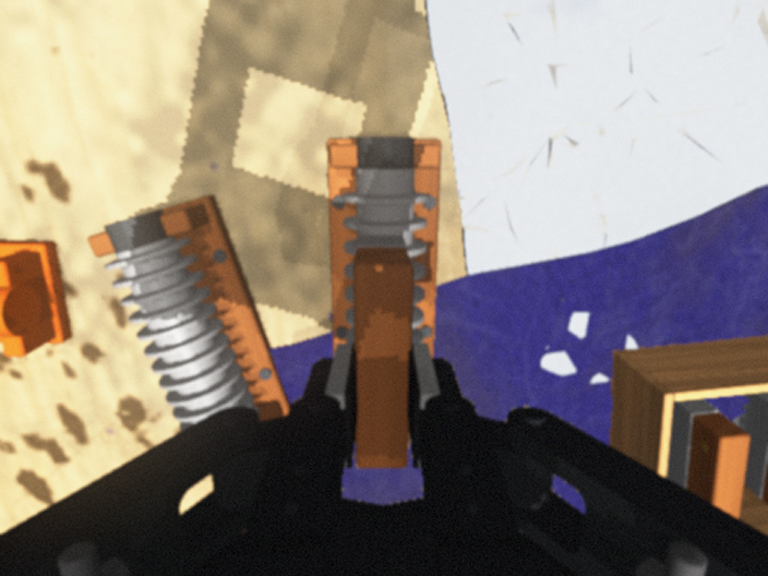

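Emit:
carry_out --motion '[[[0.001,0.015,-0.001,0,0],[0.001,0.028,-0.001,0,0],[0.001,0.034,-0.001,0,0],[0.001,0.034,-0.001,0,0],[0.001,0.034,-0.001,0,0]]]'

```text
t: 19.15
position: [512.1, -131.2, 125.5]
ee_rot: [-0.523, 0.524, 0.483, -0.468]
wrist_force: [0.3, -0.0, -1.0]
gripper_width: 15.9
```

```bash
python3 -c "
from h import *
s,r=st();c=cam('scene');save(c,'s25.png',(250,120,330,220),6)
go(511.7,-131,113.5,84.7);go(511.7,-131,113.5,84.7)"
```

```text
t 19.15 pos [ 512.1 -131.2  125.5] toolx [0.096 0.995 0.015] w 15.9 F [ 0.3 -0.  -1. ]
t 19.20 pos [ 512.4 -131.4  126. ] toolx [0.096 0.995 0.014] w 15.9 F [ 0.4 -0.1 -1.5]
yaw0 84.50 shift [0.0002 0.0125 0.001 ] turn -0.0035 rows 0.3
t 19.20 pos [ 512.4 -131.4  126. ] toolx [0.096 0.995 0.014] w 15.9 F [ 0.4 -0.1 -1.5]
yaw0 84.50 shift [0.0002 0.0125 0.001 ] turn -0.0035 rows 0.3
```

View pics/s25.png

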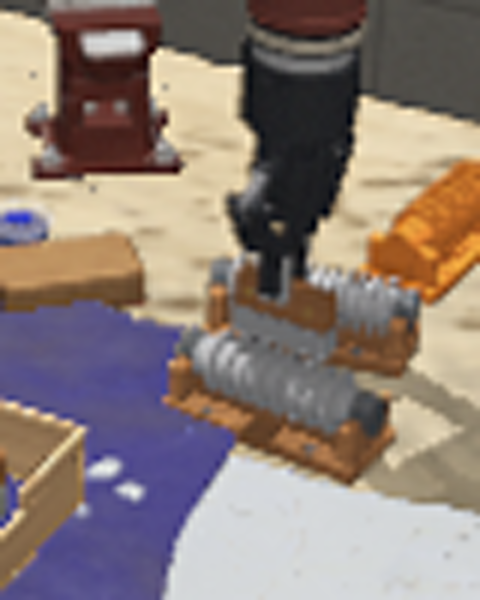

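Now lower gently and read where the contact comes.

Emit:
carry_out --motion '[[[0,0.003,0.0005,0,0],[0,0.006,0.0005,0,0],[0,0.009,0.0005,0,0],[0,0.009,0.0005,0,0]]]'

```text
t: 19.6
position: [511.7, -131.1, 116.4]
ee_rot: [-0.523, 0.524, 0.483, -0.468]
wrist_force: [0.3, -0.1, -1.4]
gripper_width: 16.6
```

```bash
python3 -c "
from h import *
st()"
```

```text
t 19.60 pos [ 511.7 -131.1  116.4] toolx [0.096 0.995 0.015] w 16.6 F [ 0.3 -0.1 -1.4]
```

Emit:
carry_out --motion '[[[0,0.002,0.0,0,0],[0,0.004,0.0,0,0],[0,0.005,0.0,0,0],[0,0.005,0.0,0,0]]]'

```text
t: 20.0
position: [512.1, -131.4, 114.4]
ee_rot: [-0.523, 0.524, 0.483, -0.468]
wrist_force: [-9.2, 2.2, 15.2]
gripper_width: 16.1
```

```bash
python3 -c "
from h import *
st();c=cam('scene');save(c,'s26.png',(270,140,330,200),10);st()"
```

```text
t 20.00 pos [ 512.1 -131.4  114.4] toolx [0.096 0.995 0.014] w 16.1 F [-9.2  2.2 15.2]
t 20.05 pos [ 512.1 -131.4  114.4] toolx [0.096 0.995 0.014] w 15.9 F [-9.   2.2 14.5]
```

View pics/s26.png

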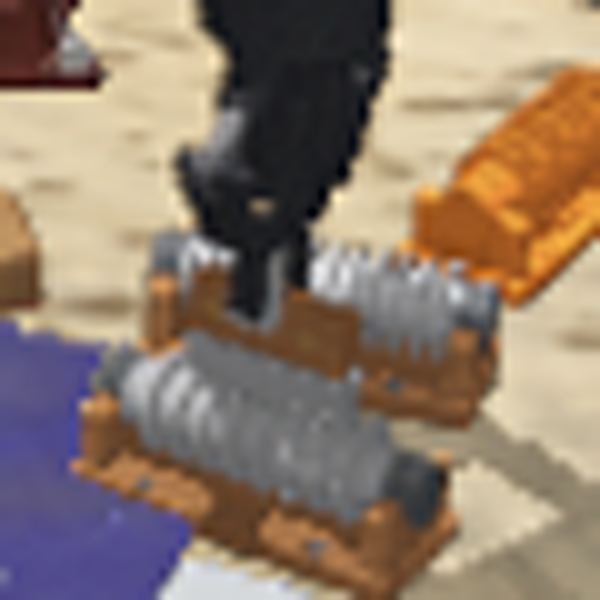

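Emit:
carry_out --motion '[[[0,0.0,0.0,0,0],[0,-0.0005,0.001,0,0],[0,-0.0005,0.001,0,0]]]'

```text
t: 20.35
position: [510.9, -131.3, 114.6]
ee_rot: [-0.523, 0.524, 0.483, -0.468]
wrist_force: [-1.4, -0.3, 1.3]
gripper_width: 16.1
```

Relaxed. Release, rise, and check.

Emit:
carry_out --motion '[[[0,0,0,0,0.02],[0,0,0,0,0.025],[0,0,0,0,0.035],[0,0,0,0,0.04],[0,-0.02,0,0,0.04],[0,-0.05,0,0,0.04],[0,-0.09,0,0,0.04],[0,-0.1,0,0,0.04]]]'

```text
t: 21.15
position: [511.5, -133.5, 220.0]
ee_rot: [-0.52, 0.527, 0.484, -0.467]
wrist_force: [1.8, -0.2, 0.5]
gripper_width: 40.0
```

```bash
python3 -c "
from h import *
s,r=st();c=cam('wrist');save(c,'w27.png',None,1.5);c=cam('scene');save(c,'s27.png',(270,140,330,200),10);P=xyz(c)
go(540,-250,230,100)"
```

```text
t 21.15 pos [ 511.5 -133.5  220. ] toolx [0.095 0.995 0.012] w 40.0 F [ 1.8 -0.2  0.5]
t 21.25 pos [ 510.6 -133.1  217.3] toolx [0.095 0.995 0.013] w 40.0 F [ 0.2 -0.3 -0. ]
yaw0 84.52 shift [-0.1134 -0.0134 -0.0407] turn -0.2702 rows 2.4
```

View pics/w27.png

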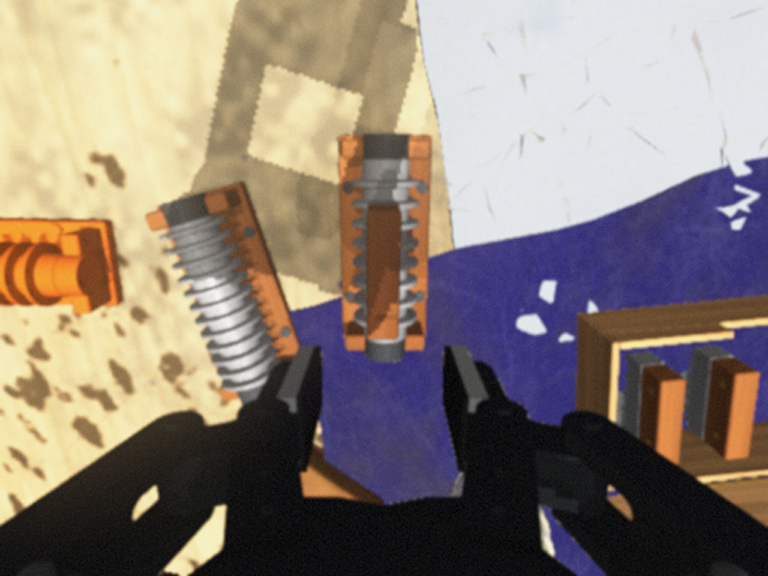

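View pics/s27.png

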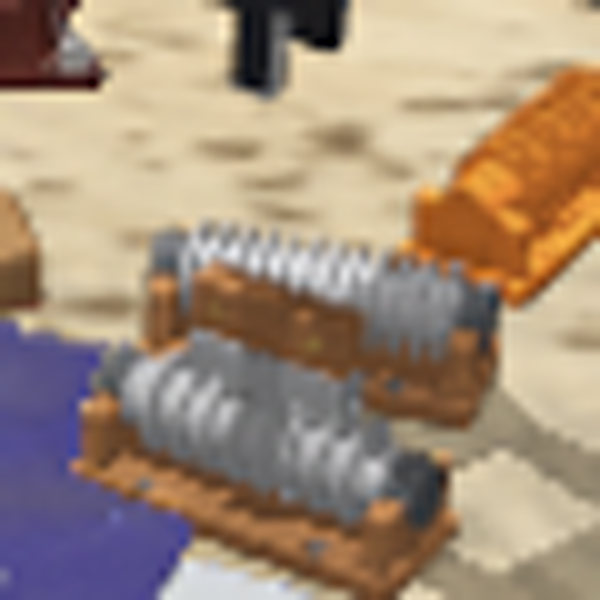

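```bash
python3 -c "
from h import *
for k in range(2):
  c=cam('wrist');P=xyz(c)
  top=P[145:215,250:262].reshape(-1,3); print('leaf top z',np.median(top[:,2]).round(2),'x',np.percentile(top[:,0],[2,98]).round(1),'y',np.median(top[:,1]).round(1))
  rows=P[138:225,245:268].reshape(-1,3);ok=rows[:,2]>98; print('leaf x ext',np.percentile(rows[ok][:,0],[0.5,99.5]).round(1),'y ext',np.percentile(rows[ok][:,1],[1,99]).round(1))
  q=P[128:137,248:262].reshape(-1,3);print('z ahead',np.percentile(q[:,2],[5,50,95]).round(1))
  tb=P[60:90,180:220].reshape(-1,3);print('table',np.median(tb[:,2]).round(2))
  L=P[150:260,125:180].reshape(-1,3); print('L crest z', np.percentile(L[:,2],[95,97,98,99,99.5]).round(1))
st()
" 
```

```text
leaf top z nan x [nan nan] y nan
leaf x ext [473.3 540.1] y ext [-141.5 -120.9]
z ahead [51.7 53.3 65.2]
table nan
L crest z [nan nan nan nan nan]
leaf top z nan x [nan nan] y nan
leaf x ext [473.3 537.6] y ext [-140.8 -120.5]
z ahead [52.  53.4 61. ]
table nan
L crest z [nan nan nan nan nan]
t 21.35 pos [ 508.8 -132.3  213.4] toolx [0.096 0.995 0.015] w 40.2 F [-0.6 -0.9 -0.6]
```

```bash
python3 -c "
from h import *
c=cam('wrist');P=xyz(c)
top=P[145:215,250:262].reshape(-1,3); print('leaf top z',np.nanmedian(top[:,2]).round(2),np.nanpercentile(top[:,2],[5,25,75,95]).round(1))
rows=P[130:235,245:268].reshape(-1,3);ok=rows[:,2]>98; print('leaf x ext',np.nanpercentile(rows[ok][:,0],[0.5,99.5]).round(1),'y ext',np.nanpercentile(rows[ok][:,1],[1,99]).round(1))
tb=P[60:90,180:220].reshape(-1,3);print('table',np.nanmedian(tb[:,2]).round(2))
L=P[150:260,125:180].reshape(-1,3); print('L crest z', np.nanpercentile(L[:,2],[95,97,98,99,99.5]).round(1))
# top end profile along x
for a in range(474,548,6):
  k=(top[:,0]>=a)&(top[:,0]<a+6); print(a,np.nanmedian(top[k][:,2]).round(1) if k.any() else None,end=' ')
st();save(c,'w28z.png',(215,80,295,245),4)
" 
```

```text
leaf top z 106.17 [104.8 105.7 106.6 107.3]
leaf x ext [473.3 544.5] y ext [-141.1 -121. ]
table 0.67
L crest z [ 59.6  60.2  60.7  61.2 215. ]
474 106.1 480 106.2 486 106.1 492 106.2 498 106.2 504 106.3 510 106.3 516 106.1 522 106.2 528 None 534 None 540 None 546 None t 21.40 pos [ 508.4 -132.1  212.5] toolx [0.096 0.995 0.015] w 39.9 F [-0.   0.3  0.4]
```

View pics/w28z.png

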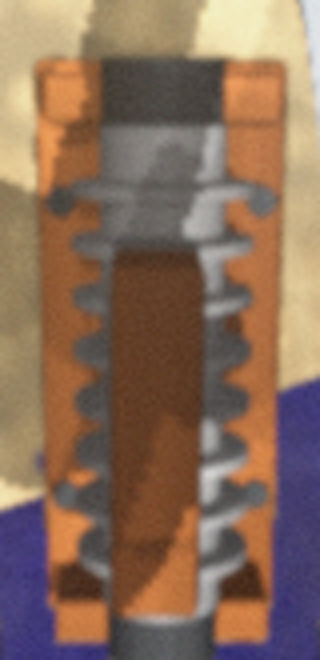

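```bash
python3 -c "
from h import *
go(505,-235,230,100)"
```

```text
t 21.40 pos [ 508.4 -132.1  212.5] toolx [0.096 0.995 0.015] w 39.9 F [-0.   0.3  0.4]
yaw0 84.51 shift [-0.1024 -0.019  -0.0067] turn -0.2703 rows 2.1
```

Emit:
carry_out --motion '[[[-0.05,-0.01,-0.003,-0.13,0.06],[-0.102,-0.019,-0.007,-0.27,0.06],[-0.102,-0.019,-0.007,-0.27,0.06],[-0.102,-0.019,-0.007,-0.27,0.06],[-0.102,-0.019,-0.007,-0.27,0.06],[-0.102,-0.019,-0.007,-0.27,0.06]]]'

```text
t: 22.0
position: [505.0, -233.2, 228.8]
ee_rot: [-0.455, 0.454, 0.548, -0.535]
wrist_force: [-0.1, 0.5, -0.4]
gripper_width: 60.1
```

```bash
cat > rect.py <<'E'
from h import *
def rectify(c,cx,cy,yaw,z,L=80,W=40,k=4):
    a=np.radians(yaw); xs=np.arange(-L,L,1/k); ys=np.arange(-W,W,1/k)
    X,Y=np.meshgrid(xs,ys)
    P=np.c_[(cx+X*np.cos(a)-Y*np.sin(a)).ravel(),(cy+X*np.sin(a)+Y*np.cos(a)).ravel(),np.full(X.size,z)]
    uv=proj(c,P).reshape(X.shape+(2,)).astype(np.float32)
    return cv2.remap(c["pixels"][:,:,::-1],uv[...,0],uv[...,1],cv2.INTER_CUBIC)
E
python3 -c "
from rect import *
s,r=st();print(r.round(3));c=cam('wrist');save(c,'w29.png',None,1.5)
cv2.imwrite('pics/rect2.png',cv2.resize(rectify(c,536.5,-245.2,10.1,59.5),None,fx=1.2,fy=1.2))
st()"
```

```text
t 22.00 pos [ 505.  -233.2  228.8] toolx [-0.174  0.985  0.013] w 60.1 F [-0.1  0.5 -0.4]
[[-0.174  0.011 -0.985]
 [ 0.985  0.015 -0.174]
 [ 0.013 -1.    -0.014]]
t 22.05 pos [ 505.2 -233.2  229.1] toolx [-0.175  0.985  0.013] w 59.9 F [-0.6  0.8  0.6]
```

View pics/rect2.png

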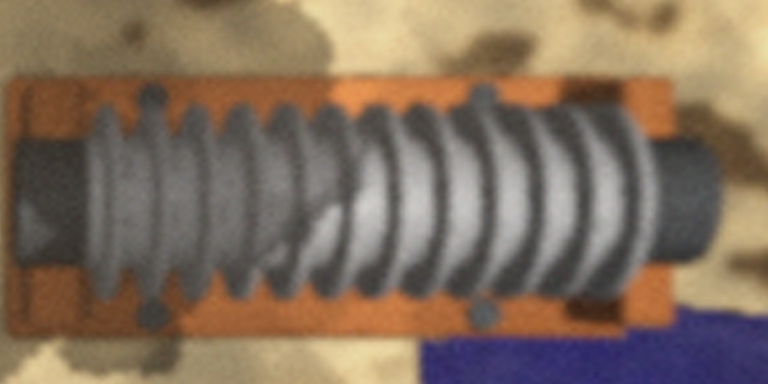

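View pics/w29.png

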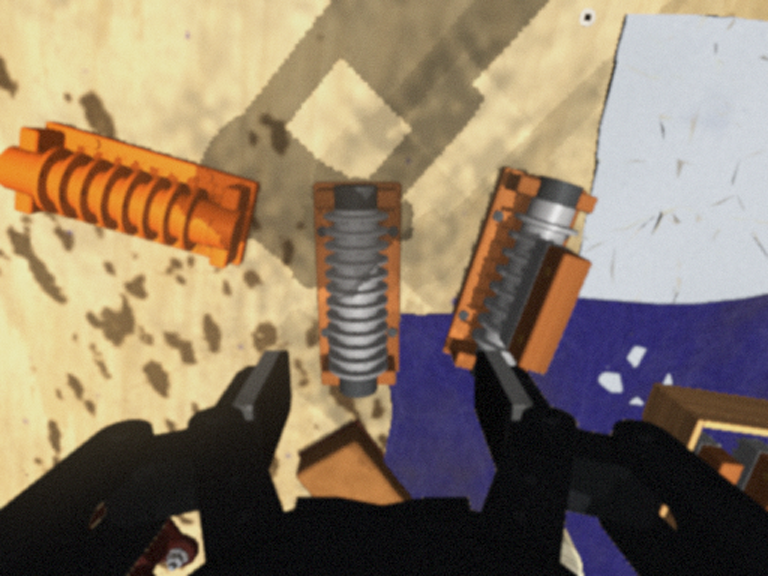

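```bash
python3 -c "
from rect import *
c=cam('wrist');r=rectify(c,536.5,-245.2,10.1,59.5)
cv2.imwrite('pics/rect2z.png',cv2.resize(r[110:220,220:420],None,fx=4,fy=4,interpolation=cv2.INTER_CUBIC))
g=cv2.cvtColor(r,cv2.COLOR_BGR2GRAY).astype(float)[158:176].mean(0)
d=np.diff(cv2.GaussianBlur(g[None],(0,0),2)[0])
pk=[(i/4-80,round(d[i],1)) for i in range(60,560) if d[i]==d[max(0,i-12):i+13].max() and d[i]>.8]
print(pk)"
```

```text
[(-61.75, np.float64(5.4)), (-56.25, np.float64(3.2)), (-46.5, np.float64(2.3)), (-36.5, np.float64(3.0)), (-26.25, np.float64(3.5)), (-16.25, np.float64(3.1)), (-6.25, np.float64(9.2)), (3.25, np.float64(11.6)), (13.5, np.float64(9.9)), (23.25, np.float64(9.9)), (33.5, np.float64(9.8)), (43.25, np.float64(9.3)), (53.0, np.float64(9.0))]
```

View pics/rect2z.png

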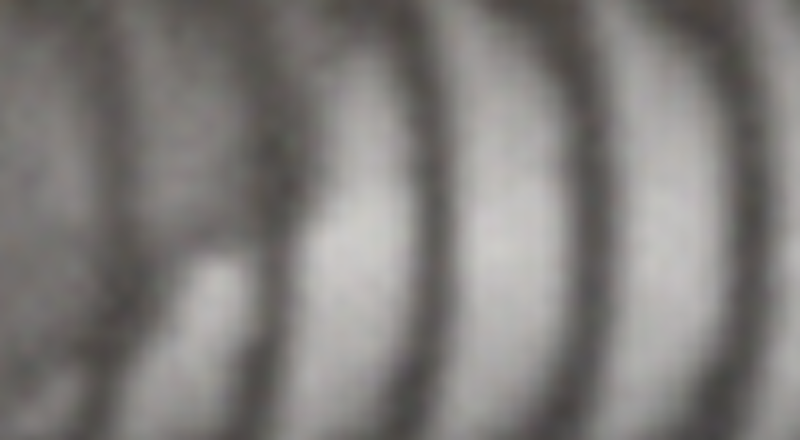

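```bash
python3 -c "
from h import *
go(648,113.5,205,90)"
```

```text
t 22.10 pos [ 505.3 -233.4  229.4] toolx [-0.175  0.985  0.012] w 60.2 F [-0.5  0.3  0.6]
yaw0 100.06 shift [ 0.3163  0.0312 -0.2006] turn 0.1755 rows 7.5
```

Emit:
carry_out --motion '[[[0.03,0,-0.02,0.02,0.04],[0.07,0,-0.045,0.04,0.04],[0.11,0,-0.07,0.06,0.04],[0.15,0,-0.095,0.08,0.04],[0.19,0,-0.12,0.1,0.04],[0.23,0,-0.145,0.13,0.04],[0.27,0,-0.17,0.15,0.04],[0.295,0,-0.187,0.175,0.04]]]'

```text
t: 22.9
position: [638.1, 93.7, 235.8]
ee_rot: [-0.5, 0.499, 0.508, -0.494]
wrist_force: [0.3, 0.3, 0.4]
gripper_width: 40.3
```

Emit:
carry_out --motion '[[[0,0,0,0,0.04],[0,0,0,0,0.04],[0,0,0,0,0.04]]]'

```text
t: 23.2
position: [637.6, 93.2, 235.6]
ee_rot: [-0.5, 0.499, 0.507, -0.494]
wrist_force: [-0.9, 0.7, 0.5]
gripper_width: 40.0
```

```bash
python3 -c "
from h import *
s,r=st();print(r.round(3));go(651,113.5,125,90)"
```

```text
t 23.20 pos [637.6  93.2 235.6] toolx [-0.003  1.     0.015] w 40.0 F [-0.9  0.7  0.5]
[[-0.003  0.012 -1.   ]
 [ 1.     0.015 -0.003]
 [ 0.015 -1.    -0.012]]
t 23.20 pos [637.6  93.2 235.6] toolx [-0.003  1.     0.015] w 40.0 F [-0.9  0.7  0.5]
yaw0 90.16 shift [ 0.0186  0.1111 -0.0121] turn 0.0027 rows 2.3
```

Emit:
carry_out --motion '[[[0.019,0.04,-0.012,0.003,0.04],[0.019,0.08,-0.012,0.003,0.04],[0.019,0.11,-0.012,0.003,0.04],[0.019,0.11,-0.012,0.003,0.04],[0.019,0.11,-0.012,0.003,0.04]]]'

```text
t: 23.7
position: [650.6, 112.7, 126.3]
ee_rot: [-0.501, 0.5, 0.506, -0.493]
wrist_force: [1.0, 0.4, 0.8]
gripper_width: 40.0
```

```bash
python3 -c "
from h import *
s,r=st();c=cam('wrist');save(c,'w30.png',None,1.5);P=xyz(c)
m=(P[...,2]>50)&(P[...,2]<63)&(P[...,1]>95)&(P[...,1]<130)&(P[...,0]>600)&(P[...,0]<692)
q=P[m];print(len(q),np.percentile(q,[1,50,99],axis=0).round(1))
go(651,113.5,66,90)"
```

```text
t 23.70 pos [650.6 112.7 126.3] toolx [0.002 1.    0.015] w 40.0 F [1.  0.4 0.8]
2802 [[616.1 105.   54. ]
 [648.2 114.1  58.6]
 [686.3 122.9  60.1]]
t 23.75 pos [651.8 113.  128.2] toolx [0.001 1.    0.015] w 40.0 F [ 0.3 -0.  -0.1]
yaw0 89.92 shift [-0.0004  0.0622  0.0017] turn -0.0015 rows 1.2
```

View pics/w30.png

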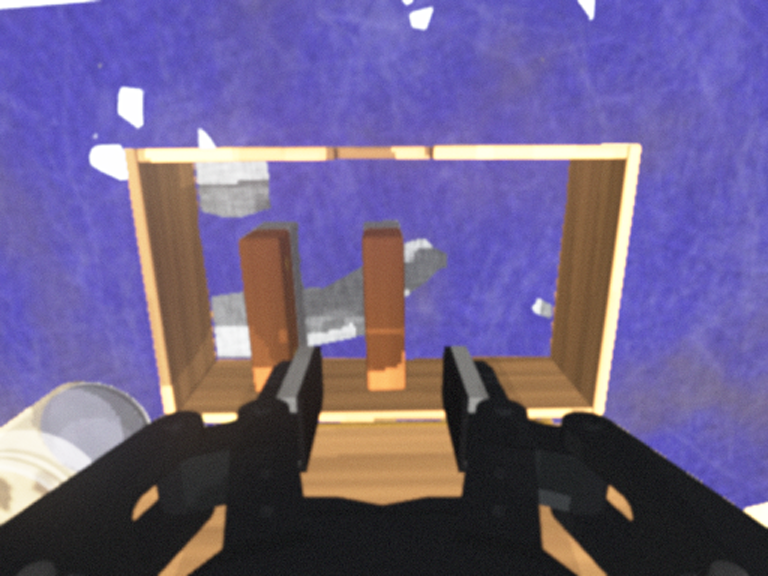

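Emit:
carry_out --motion '[[[0.001,0.03,0.001,0,0.04],[0.001,0.055,0.001,0,0.04],[0.001,0.063,0.002,0,0.04],[0.001,0.063,0.002,0,0.04],[0.001,0.063,0.002,0,0.04]]]'

```text
t: 24.25
position: [652.2, 114.8, 67.7]
ee_rot: [-0.5, 0.501, 0.508, -0.491]
wrist_force: [-0.1, 0.0, 0.3]
gripper_width: 39.9
```

Emit:
carry_out --motion '[[[0,0,0,0,0.0],[0,0,0,0,0.0],[0,0,0,0,0.0],[0,0,0,0,0.0],[0,0,0,0,0.0],[0,0,0,0,0.0]]]'

```text
t: 24.85
position: [654.1, 114.9, 70.6]
ee_rot: [-0.499, 0.502, 0.509, -0.49]
wrist_force: [-1.6, -0.6, 6.3]
gripper_width: 15.9
```

Emit:
carry_out --motion '[[[0,-0.03,0,0,0.0],[0,-0.06,0,0,0.0],[0,-0.1,0,0,0.0],[0,-0.135,0,0,0.0],[0,-0.135,0,0,0.0],[0,-0.135,0,0,0.0],[0,-0.135,0,0,0.0]]]'

```text
t: 25.55
position: [649.8, 112.8, 203.1]
ee_rot: [-0.499, 0.501, 0.508, -0.491]
wrist_force: [0.0, -0.6, -2.5]
gripper_width: 15.7
```

```bash
cat > held.py <<'E'
from h import *
s,r=st();print(r.round(3));c=cam('wrist');P=xyz(c); p=s["position"]
q=P[150:325,238:274].reshape(-1,3)
ok=(abs(q[:,2]-(p[2]-8))<8)&(abs(q[:,1]-p[1])<9)
q=q[ok];top=np.median(q[:,2]);q=q[abs(q[:,2]-top)<3]
print('top z-TCP',top-p[2],'x ext',np.percentile(q[:,0],[.5,99.5]).round(1),'centre-TCP',np.percentile(q[:,0],[.5,99.5]).mean()-p[0],'y',np.percentile(q[:,1],[1,99]).mean()-p[1])
save(c,'held.png',(220,150,290,335),4)
t=cam('top');hsv=cv2.cvtColor(t['pixels'],cv2.COLOR_RGB2HSV)
m=cv2.inRange(hsv,(3,120,90),(15,255,255))
for nm,(x0,y0,x1,y1) in (('L',(316,190,344,237)),):
  mm=np.zeros_like(m);mm[y0:y1,x0:x1]=m[y0:y1,x0:x1]
  v,u=np.nonzero(mm); w=onplane(t,np.c_[u,v],10); print(nm,len(u),[np.round(q,1) for q in cv2.minAreaRect(w[:,:2].astype(np.float32))])
save(t,'t31.png',(180,130,370,260),4)
E
python3 held.py
```

```text
t 25.55 pos [649.8 112.8 203.1] toolx [0.002 1.    0.015] w 15.7 F [ 0.  -0.6 -2.5]
[[ 0.002  0.019 -1.   ]
 [ 1.     0.015  0.002]
 [ 0.015 -1.    -0.019]]
top z-TCP -12.03845720435703 x ext [611.8 682.3] centre-TCP -2.730920119905136 y -0.03233921399360895
L 253 [array([ 536. , -245.1]), array([149.,  64.]), np.float64(9.7)]
```

View pics/t31.png

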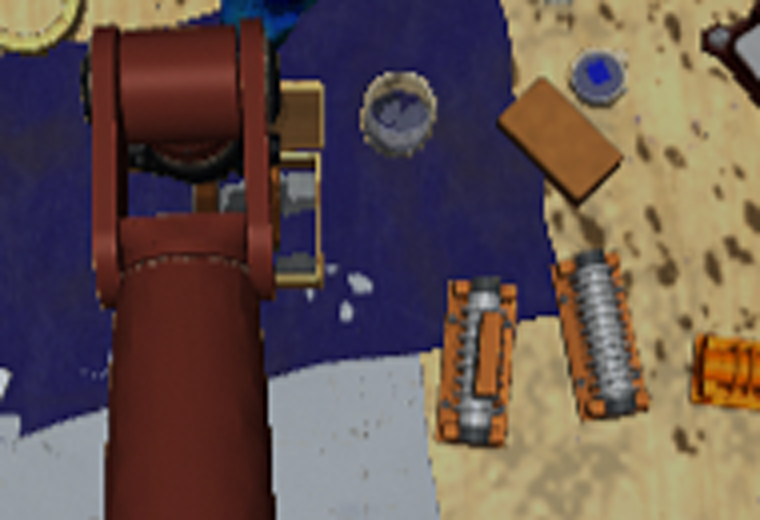

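View pics/held.png

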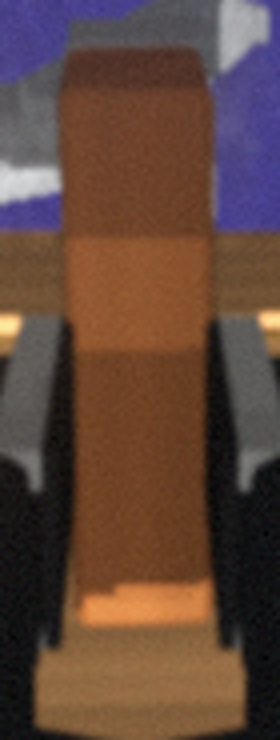

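```bash
python3 -c "
from h import *
go(538.8,-244.4,200,100)"
```

```text
t 25.65 pos [649.7 112.8 202.6] toolx [0.002 1.    0.015] w 15.7 F [ 0.7  0.3 -1.6]
yaw0 89.91 shift [-0.3574 -0.0047  0.1103] turn -0.1761 rows 7.5
```

Emit:
carry_out --motion '[[[-0.03,-0.003,0.008,-0.02,0.0],[-0.075,-0.003,0.02,-0.04,0.0],[-0.12,-0.003,0.035,-0.06,0.0],[-0.165,-0.003,0.05,-0.08,0.0],[-0.21,-0.003,0.06,-0.1,0.0],[-0.255,-0.003,0.075,-0.13,0.0],[-0.29,-0.003,0.09,-0.15,0.0],[-0.32,-0.003,0.1,-0.176,0.0]]]'

```text
t: 26.45
position: [547.3, -208.7, 197.1]
ee_rot: [-0.454, 0.455, 0.549, -0.534]
wrist_force: [0.3, 0.1, -1.8]
gripper_width: 16.1
```

Emit:
carry_out --motion '[[[0,0,0,0,0],[0,0,0,0,0],[0,0,0,0,0]]]'

```text
t: 26.75
position: [547.2, -207.6, 196.0]
ee_rot: [-0.455, 0.454, 0.55, -0.534]
wrist_force: [-0.6, 0.6, -1.7]
gripper_width: 15.7
```

```bash
python3 -c "
from h import *
s,r=st();print(r.round(3))
go(538.8,-244.4,165,100)"
```

```text
t 26.75 pos [ 547.2 -207.6  196. ] toolx [-0.174  0.985  0.015] w 15.7 F [-0.6  0.6 -1.7]
[[-0.174  0.014 -0.985]
 [ 0.985  0.017 -0.173]
 [ 0.015 -1.    -0.017]]
t 26.75 pos [ 547.2 -207.6  196. ] toolx [-0.174  0.985  0.015] w 15.7 F [-0.6  0.6 -1.7]
yaw0 100.00 shift [-0.0352  0.0303  0.0152] turn 0.0000 rows 1.0
```

Emit:
carry_out --motion '[[[-0.02,0,0.008,0,0],[-0.035,0.01,0.015,0,0],[-0.035,0.025,0.015,0,0],[-0.035,0.03,0.015,0,0],[-0.035,0.03,0.015,0,0],[-0.035,0.03,0.015,0,0]]]'

```text
t: 27.35
position: [539.0, -243.5, 164.9]
ee_rot: [-0.455, 0.454, 0.55, -0.534]
wrist_force: [1.3, 0.6, -1.3]
gripper_width: 15.6
```

```bash
python3 -c "
from h import *
s,r=st()
c=cam('wrist');save(c,'w32.png',None,1.5)
go(538.8,-244.4,128,100)"
```

```text
t 27.35 pos [ 539.  -243.5  164.9] toolx [-0.174  0.985  0.015] w 15.6 F [ 1.3  0.6 -1.3]
t 27.40 pos [ 539.3 -243.7  165.5] toolx [-0.174  0.985  0.015] w 16.1 F [-0.7  0.9 -1.3]
yaw0 100.04 shift [-0.0011  0.0375  0.0012] turn 0.0007 rows 0.8
```

View pics/w32.png

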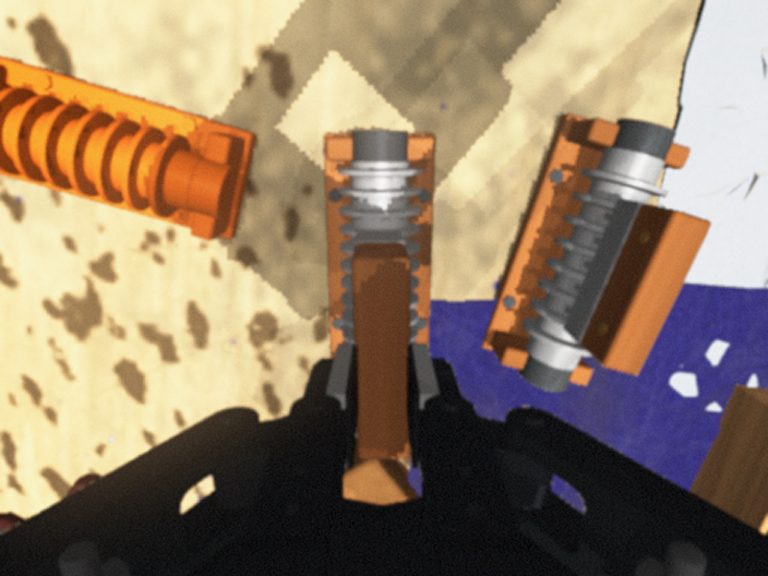

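Emit:
carry_out --motion '[[[-0.001,0.015,0.001,0,0],[-0.001,0.03,0.001,0,0],[-0.001,0.036,0.001,0,0],[-0.001,0.036,0.001,0,0],[-0.001,0.036,0.001,0,0]]]'

```text
t: 27.9
position: [538.8, -244.2, 129.1]
ee_rot: [-0.455, 0.454, 0.55, -0.534]
wrist_force: [0.5, 0.0, -1.0]
gripper_width: 16.0
```

```bash
python3 -c "
from h import *
go(538.8,-244.4,119,100);cam('scene');go(538.8,-244.4,119,100)"
```

```text
t 27.90 pos [ 538.8 -244.2  129.1] toolx [-0.174  0.985  0.015] w 16.0 F [ 0.5  0.  -1. ]
yaw0 100.04 shift [-0.0004  0.0101  0.0002] turn 0.0007 rows 0.2
t 27.95 pos [ 539.2 -244.4  129.7] toolx [-0.174  0.985  0.014] w 16.0 F [ 0.2  0.2 -1.4]
yaw0 100.04 shift [-0.0001  0.0107  0.0005] turn 0.0007 rows 0.2
```

Emit:
carry_out --motion '[[[0,0.003,0.0003,0,0],[0,0.006,0.0003,0,0],[0,0.009,0.0003,0,0],[0,0.009,0.0003,0,0]]]'

```text
t: 28.35
position: [538.7, -244.1, 120.1]
ee_rot: [-0.455, 0.454, 0.55, -0.534]
wrist_force: [-0.3, 0.2, -0.8]
gripper_width: 15.6
```

Emit:
carry_out --motion '[[[0,0.0015,0.0,0,0],[0,0.003,0.0,0,0],[0,0.004,0.0,0,0],[0,0.004,0.0,0,0]]]'

```text
t: 28.75
position: [538.9, -244.4, 118.1]
ee_rot: [-0.454, 0.454, 0.55, -0.534]
wrist_force: [-5.2, 1.7, 7.6]
gripper_width: 15.6
```

Emit:
carry_out --motion '[[[0,0.0,0.0,0,0],[0,0.0,0.001,0,0],[0,0.0,0.001,0,0]]]'

```text
t: 29.05
position: [538.0, -244.8, 118.2]
ee_rot: [-0.454, 0.454, 0.55, -0.534]
wrist_force: [-0.2, -0.1, 1.1]
gripper_width: 15.4
```

Emit:
carry_out --motion '[[[0,0,0,0,0.02],[0,0,0,0,0.025],[0,0,0,0,0.035],[0,0,0,0,0.04],[0,-0.02,0,0,0.04],[0,-0.05,0.01,0,0.04],[0,-0.09,0.02,0,0.04],[0,-0.1,0.02,0,0.04]]]'

```text
t: 29.85
position: [518.2, -251.4, 223.4]
ee_rot: [-0.452, 0.457, 0.55, -0.534]
wrist_force: [-0.3, -0.2, 0.8]
gripper_width: 39.9
```

Emit:
carry_out --motion '[[[0,0,0,0,0.04],[0,0,0,0,0.04]]]'

```text
t: 30.05
position: [518.3, -251.5, 223.4]
ee_rot: [-0.451, 0.458, 0.55, -0.534]
wrist_force: [-0.2, -0.2, -0.5]
gripper_width: 40.1
```

```bash
python3 -c "
from h import *
s,r=st();c=cam('wrist');save(c,'w33.png',None,1.5);P=xyz(c)
for n,cx,cy in (('L',536.3,-244.8),('R',510,-131)):
  m=(P[...,2]>90)&(P[...,2]<125)&(abs(P[...,0]-cx)<45)&(abs(P[...,1]-cy)<20)
  q=P[m];z=np.median(q[:,2]);q=q[abs(q[:,2]-z)<3];print(n,len(q),z.round(1),np.percentile(q,[1,50,99],axis=0).round(1).tolist(),[np.round(v,1) for v in cv2.minAreaRect(q[:,:2].astype(np.float32))])
  for a in np.arange(cx-36,cx+36,12):
    k=abs(q[:,0]-a-6)<6;print(np.median(q[k][:,2]).round(1) if k.any() else None,end=' ')
tb=P[(P[...,2]<8)];print('table',np.median(tb[:,2]))
s=cam('scene');save(s,'s33.png',(270,130,330,200),8)
"
```

```text
t 30.05 pos [ 518.3 -251.5  223.4] toolx [-0.174  0.985  0.008] w 40.1 F [-0.2 -0.2 -0.5]
L 1734 106.1 [[500.6, -259.5, 104.0], [533.0, -246.7, 106.1], [569.6, -232.6, 107.6]] [array([ 535.2, -246.4]), array([71.3, 18. ]), np.float64(11.6)]
106.1 106.1 106.2 106.1 106.2 106.0 R 1808 105.6 [[474.2, -143.7, 102.9], [507.1, -133.1, 106.0], [543.0, -122.0, 107.7]] [array([ 508.9, -132. ]), array([18.9, 71. ]), np.float64(83.2)]
105.9 106.0 106.0 106.1 106.0 105.8 table 0.857114327360506
```

View pics/w33.png

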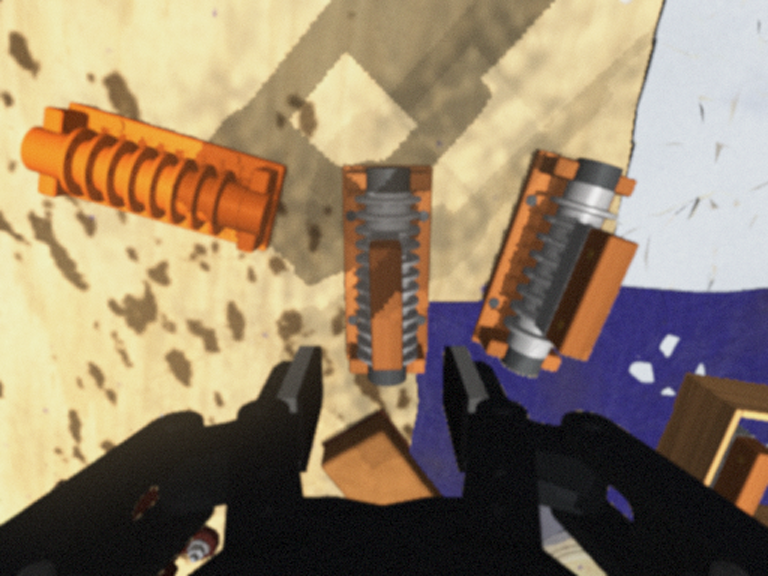

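View pics/s33.png

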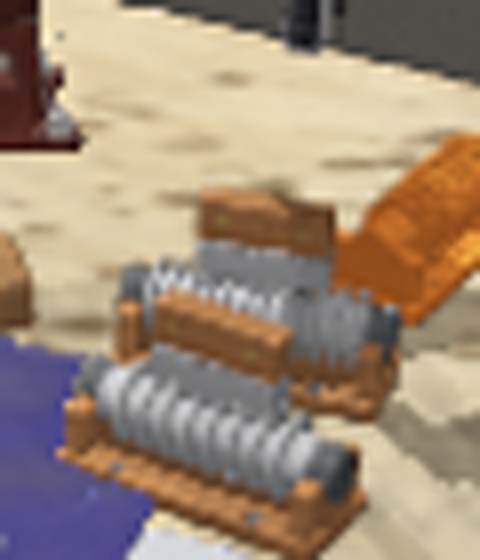

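Emit:
carry_out --motion '[[[0,-0.05,0.02,0,0.04],[0,-0.08,0.05,0,0.04],[0.05,-0.08,0.06,0,0.04],[0.1,-0.08,0.06,0,0.04],[0.15,-0.08,0.06,0,0.04],[0.2,-0.08,0.06,0,0.04],[0.2,-0.08,0.06,0,0.04],[0.2,-0.08,0.06,0,0.04]]]'

```text
t: 30.95
position: [421.9, -64.3, 300.9]
ee_rot: [-0.452, 0.455, 0.55, -0.535]
wrist_force: [-0.2, 0.5, 0.4]
gripper_width: 40.0
```

```bash
python3 -c "
from h import *
st();t=cam('top');save(t,'t40.png',None,1.5);s=cam('scene');save(s,'s40.png',None,1.5);save(s,'s40z.png',(190,110,340,310),3)
Q=xyz(t);m=(abs(Q[...,1]-61)<7)&(abs(Q[...,0]-650)<32)&(Q[...,2]>30);print('leaf in case top z',np.nanmedian(Q[m][:,2]) if m.any() else None)"
```

```text
t 30.95 pos [421.9 -64.3 300.9] toolx [-0.177  0.984  0.011] w 40.0 F [-0.2  0.5  0.4]
leaf in case top z 58.297909512111346
```

View pics/t40.png

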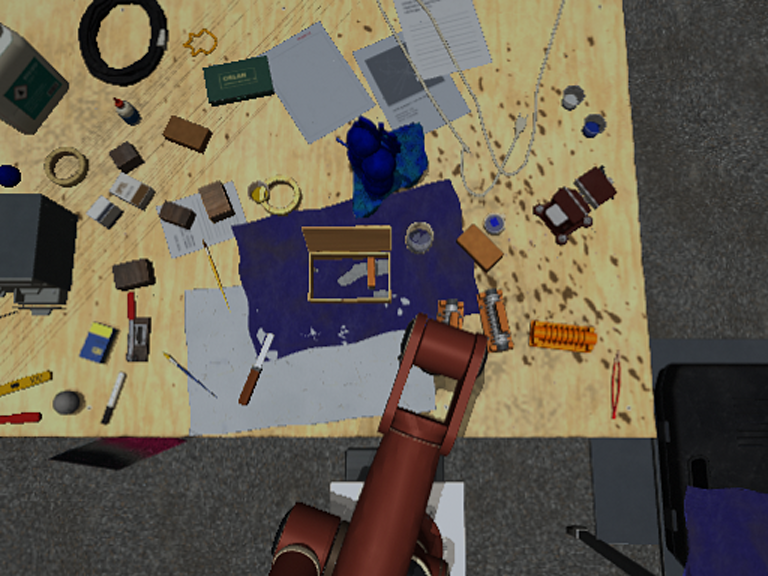

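View pics/s40z.png

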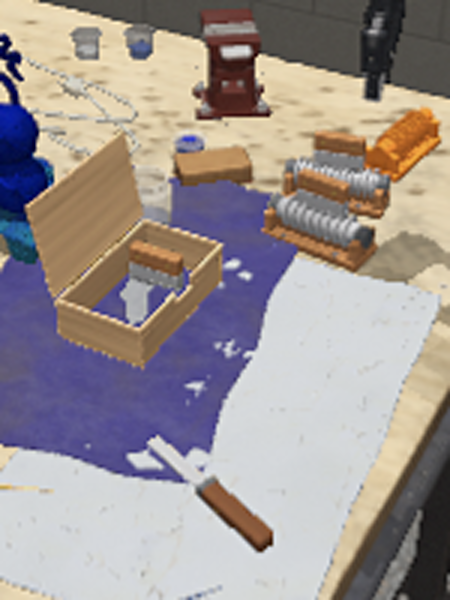

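```bash
python3 -c "
from h import *
t=cam('top');P=xyz(t);s=st()
print('blade tip, back',onplane(t,[(267/1.5,335/1.5)],13).round(0),onplane(t,[(244/1.5,402/1.5)],22).round(0))
print(bot.sign_off())"
```

```text
t 31.10 pos [422.3 -66.3 301.3] toolx [-0.173  0.985  0.011] w 39.9 F [ 0.9 -1.  -0.6]
blade tip, back [[498. 318.  13.]] [[335. 365.  22.]]
the job is handed in; nothing more can be done
None
```

I handed the job in at about 31 s of the 210 s allowed. The case is open, both spindles that are there hold a fitting leaf, and the third leaf is back where it belongs in the case.

- **Cover:** I put the blade into the front notch, lifted the cover and pushed it to about 1.75 rad (estimated from the blade tip). It was still open in the last pictures.
- **Blade:** I laid it flat on the bench near where it started. In the last pictures it lies a few cm from there, probably from the knock the task mentioned. It is still flat and about 85 mm clear of the case, so I left it.
- **Pitches:** I did not try every leaf on every spindle. I read the pitches from the wrist camera instead: the leaves are 13, 10 and 16 mm from left to right, and the two grey spindles are 13 and 10 mm.
- **13 mm leaf:** It stands upright on the right-hand 13 mm spindle, about 1 to 2 mm from mid-thread. It went below crest-riding height without resistance.
- **10 mm leaf:** It stands upright on the other spindle, also within about 2 mm of mid-thread, and it went down the same way.
- **Seating check:** Both leaf tops measured about 106 mm. A seated leaf should read 105.5 mm and one riding on the crests 111.5 mm; the bench itself reads about 0.8 mm high.
- **16 mm leaf:** It fits neither spindle, so I left it untouched, standing on its teeth in the case (top at 58 mm).

I touched neither the orange look-alike nor the other things on the bench. No other spindle showed in the full top view.

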